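Take off the slicing length with the tape measure

ROBOT

A 7-joint arm with a two-finger parallel gripper is mounted at the origin on a cart in front of the work surface, level with it; the furniture and walls round the work are solid. World frame = base frame: x ahead of the robot, y to its left, z up, the work surface at z = 0. Lengths are in mm, angles in rad, forces in N, time in s.
With the tool pointing down it reaches from about 425 to 950 mm from the base axis. Payload 4.7 kg.
Tool frame: the origin (TCP) lies on the centre line of the jaws, within the pads' length; the fingertips stand 11 mm ahead of it and the grasp point (between the pads) lies 8 mm behind it; x points along the fingers, y is the direction in which the jaws open and shut, and the axes are right-handed (so a half turn about x gives the same grasp; the last joint's range is limited). The gripper opens to 87 mm and grips with 3 to 60 N. Pads are 19 mm wide; open, the fingers measure 117 mm over their backs; the gripper's body (75 mm by 190 mm) begins 51 mm behind the grasp point.
Start: joints at [-1.267, 0.469, -0.049, 1.532, 0.024, 1.141, -0.082], TCP at [220.476, 637.999, 196.373] pointing down, gripper open.
Joint ranges: [-2.59, 2.59], [-0.33, 1.99], [-1.39, 1.29], [0.1, 2.45], [-1.04, 4.18], [0.21, 1.99], [-2.66, 2.66]. Speed limits (rad/s): [2.57, 2.57, 3.14, 3.14, 3.14, 3.14, 3.14].

INTERFACE

Orientations are given as a rotation vector (axis times angle).
In Python, from plant import ctrl, viewer, job, spotter gives the robot as it stands.
- The arm moves only by the tool send_rows, never from a script. Its argument "commands" is a list of rows, each a list of 4 numbers: the shift along the tool's x, y, z in m, then the turn about the tool's x in degrees. A call has 1 to 10 rows; each row shifts and turns the commanded pose from where the row before left it, along the tool's axes as they then stand; what a row does not reach is not made up. A row lasts 1/8 s, in which the tool goes at most 62.5 mm and 10.7 degrees, less where a joint would pass 70% of its speed; a pose out of reach is approached as far as the arm can. A call is refused whole if a number of a shift passes 0.0625 or a number of a turn 10.7, either way. A call with a gripper value outside its range is refused whole. "fingers" is the opening, from -1 (shut) to 1 (fully open), so that 0 is half open, set as the call begins (left out, the last holds). The fingers move at their own pace and stop on an object; "grip_force" is the grip in N (left out, the last holds). Time passes only in rows, so rows that do not move let the fingers close. It gives the time, the measured TCP pose, the force and the opening at its end, in the units of the state.
- ctrl.get_obs(): the state, without advancing time (a new reading comes with each control period).
- viewer.camera(name): name is "side" or "top"; returns (picture, depth): 384x512x3 uint8, red, green, blue; 384x512 float32, mm along the optical axis (not along the pixel's ray), 0 where there is no reading.
- viewer.camera_info(name): a dict with "vfov" (degrees; the focal length in pixels is half the picture's height over the tangent of half this angle, whatever the lens; pixels are square), "cx", "cy" (the principal point, pixels), "cam_to_world" (4x4, takes a point from camera to world coordinates). Camera axes: x right, y up, looking along -z (the intrinsics and any distortion apply to the point x, -y, -z); pixel columns grow to the right and rows downward; lengths in mm; the calibration is good to about 2 mm. A picture is of the moment at which its call begins. camera_info takes no time and is no camera call.
- job.job_done(): hands the job in, once; it reports no verdict.
Trained networks look in the newest picture that a camera, given by its name, has taken for a name from the list of things; names that differ only in an ending like _2 or _b are one class to them, and where a whole thing is asked for, a point or a joint stands for the part that bears it (a point fixed in the world has none). Each returns a list of dicts, best first, with "score" (0 to 1); they miss things now and then, are a little off and sometimes report something else, mostly with a low value. They report only what shows in the picture. A call takes as long as a camera call. They do not tell look-alikes from the thing itself.
- spotter.look_for(camera, target): "uv" ([column, row] in pixels, amid what is visible of it).
- spotter.mark_of(camera, target): "uv" ([column, row] in pixels: a listed point, or the origin of a listed thing).
The state is a dict: "t": time; "joint_pos": joint angles; "dq": joint speeds; "joint_efforts": joint torques, N m; "eef_pos": TCP position; "eef_rot": TCP orientation; "ft_force": force on the tool from outside, world axes, zero at the start; "wrist_torque": the same for the moment, N m; "opening": finger opening in mm.
Only numpy, scipy, OpenCV 4.12 (cv2) and the standard library are available. Lean on these libraries where they do the work, as an engineer would, in place of code of your own. Each camera call takes 0.05 s, during which the arm holds its last target.

TASK

The stop on the slicing board has been set for a new loaf and its setting has to be noted. Stand the tape measure on the board, hook the end of its tape over the outside of the raised lip, and back the case away along the board until its back meets the metal stop; let it stand there and press its red button fully down to lock the tape. Then carry the locked tape to the blue order pad and stand it there upright, with the length still held; don't force the tape or its hook, and don't disturb the other things on the worktop.

Things in the scene. Friction and masses are not known exactly. Their poses are not given: they have to be found in the camera images.
- tape_center (a point): centre of the case of the yellow tape measure, 29 mm above its underside. The case is 72 long (x) x 40 wide (y) x 58 mm high, about 0.6 kg, upright on a rubber foot; grip it across its width. x points out of its mouth along the tape, z up. Standing released on the board, its weight and foot hold it against the tape's spring
- tape_base (a point): centre of the underside of the tape measure's case (axes as tape_center)
- tape_rear (a point): lower edge of the flat back of the case, 36 mm behind (-x) its centre, at the height of its underside (axes as tape_center)
- hook_face (a point): bottom edge of the inner face (which looks back at the case) of the steel hook at the tape's end, 22 mm wide, 2 mm thick. The hook hangs straight down from the tape to 3 mm above the level of the case's underside. With the tape run in, the point is 64 mm ahead (+x) of the case's centre
- lock (a joint): red round lock button, 18 mm across: 0 up (tape free), 0.005 m fully down (tape locked); it counts as down from 0.0045 m. It needs about 4 to 5 N and stays where it is pushed; fully down, its brake holds the tape drawn out against the spring and about 10 N
- lock_top (a point): centre of the top of the red button: 18 mm ahead (+x) of the case's centre and 67.5 mm above the case's underside when up; pressed down vertically
- lip_edge (a point): middle of the outer (+x) face of the raised dark lip at the +x end of the light wooden slicing board, at its top edge, 34 mm above the worktop. Board: fixed, 360 long (x) x 110 wide (y), upper face 22 mm above the worktop; lip: 12 mm above that face, 8 mm thick. x points along the board, outwards; beyond the lip it is open
- stop_face (a point): aluminium stop, 45 mm high above the board, 22 mm thick, clamped across the whole board 200 to 300 mm from the lip's outer face and fixed: the point is the middle of its face that looks to the lip, at the level of the board's upper face; x points along the board towards the lip
- pad: blue order pad, fixed, 148 (x) x 98 (y) mm, upper face 11 mm above the worktop; origin on its underside, 2 mm in +y from its middle, x along its length
- jug: small steel milk jug, 92 mm high, leave alone
- berries: clear tub of berries, 75 mm high, leave alone
- cinnamon_jar: spice jar with a dark cap, 105 mm high, leave alone
- measure: double-ended steel measure, 78 mm high, leave alone
- tape: the whole tape measure; origin at the centre of the case's underside, axes as tape_center
- tape_out (a joint): how far the tape is drawn out of the case: 0 run in, at most 0.22 m. A spring pulls it in with 1.2 N (run in) to 1.7 N (drawn 200 mm) until the lock button is down
- blade: the free end of the yellow tape with its steel hook. The 22 mm wide tape leaves the case's front level, 16 mm above the case's underside, and even when run in sticks out 30 mm; origin meaningless (centre of the case's underside when run in)
- board: the whole wooden slicing board with its lip; origin on its underside at its middle, axes as lip_edge
There are look-alikes about, which are no part of the job. Of the things shaped like the part that bears stop_face, the aluminium one is meant.

How it is judged (in metres and radians):
On the way, in this order (a step that is already met when the one before it is completed fails the run):
1. the hook sits behind the outside of the lip and the tape is being drawn out (x of hook_face in the frame of lip_edge between -0.004 and 0.004 m and z of hook_face in the frame of lip_edge between -0.03 and -0.004 m and y of hook_face in the frame of lip_edge between -0.045 and 0.045 m and value of joint tape_out above 0.02 m), for 0.1 s.
2. hook still on the lip, the case stands on the board with its back against the stop (within 6 mm), tape not yet locked (x of hook_face in the frame of lip_edge between -0.004 and 0.004 m and z of hook_face in the frame of lip_edge between -0.03 and -0.004 m and y of hook_face in the frame of lip_edge between -0.045 and 0.045 m and x of tape_rear in the frame of stop_face between -0.004 and 0.006 m and z of tape_rear in the frame of stop_face below 0.004 m and angle between the x axis of tape_center and the x axis of stop_face, either way round below 0.12 rad and value of joint lock below 0.003 m), for 0.2 s.
3. the red button is fully down with the hook still on the lip and the case still against the stop (x of hook_face in the frame of lip_edge between -0.004 and 0.004 m and z of hook_face in the frame of lip_edge between -0.03 and -0.004 m and y of hook_face in the frame of lip_edge between -0.045 and 0.045 m and x of tape_rear in the frame of stop_face between -0.004 and 0.006 m and z of tape_rear in the frame of stop_face below 0.004 m and angle between the x axis of tape_center and the x axis of stop_face, either way round below 0.12 rad and value of joint lock above 0.0045 m), for 0.2 s.
At the end, for the whole second after the job is handed in: The tape measure stands upright (within 0.1 rad) and at rest on the order pad, the centre of its underside over the pad (within 60 mm along and 47 mm across of its middle), its button still fully down (over 4.5 mm) and the tape still drawn out by the length taken (90 to 212 mm) (x of tape_base in the frame of pad between -0.06 and 0.06 m and y of tape_base in the frame of pad between -0.049 and 0.045 m and z of tape_base in the frame of pad between 0.007 and 0.015 m and angle between tape_center's own z axis and vertical below 0.1 rad and value of joint lock above 0.0045 m and value of joint tape_out between 0.09 and 0.212 m and linear speed of tape below 0.02 m/s); the robot touches nothing.
It fails at once if the tape or its hook is pushed or pulled with more than 12 N (contact force between blade and board above 12 N or contact force between blade and the fingers above 12 N).
It fails at once if the milk jug is moved more than 30 mm (distance of jug from where it was at the start of the episode above 0.03 m).
It fails at once if the berry tub is moved more than 30 mm (distance of berries from where it was at the start of the episode above 0.03 m).
It fails at once if the spice jar is moved more than 30 mm (distance of cinnamon_jar from where it was at the start of the episode above 0.03 m).
It fails at once if the steel measure is moved more than 30 mm (distance of measure from where it was at the start of the episode above 0.03 m).
It also fails if it takes over 72 s, if anything falls off the work surface, if the arm or the gripper's body presses on something with over 40 N, if the wrist force passes 120 N, or if a joint passes its speed limit or range.

## Working session

There is one attempt and no reset: what is moved stays moved. The work goes in short steps, Python scripts to look and compute and a tool call to move; the robot and the scene stay as the last step left them, time stands still between calls to the robot, and variables do not carry over. Pictures are saved under pics/ and viewed, and the job is handed in when it is done.

Besides the shell and the picture viewer there is one more tool, called after ">>>" as name(argument=value, ...) on one line, values as JSON. send_rows: Moves the arm, as the interface text tells. Its arguments: {"type":"object","properties":{"commands":{"type":"array"},"fingers":{"type":"number"},"grip_force":{"type":"number"}},"required":["commands"]}

```bash
mkdir -p pics; ls
python3 - <<'E'
from plant import ctrl, viewer, job, spotter
import cv2
print(ctrl.get_obs())
for n in ("side","top"):
    im,d=viewer.camera(n); cv2.imwrite(f"pics/{n}0.png",im[:,:,::-1]); print(n,viewer.camera_info(n))
E
```

```text
pics
{'t': 0.0, 'joint_pos': array([-1.26693217,  0.46943606, -0.04861194,  1.53367822,  0.02410447,
        1.14098654, -0.08229659]), 'dq': array([ 2.38737155e-04, -1.07797140e-03,  9.14683976e-04, -9.91670474e-04,
        1.25618895e-03,  1.21174040e-03,  7.42289421e-05]), 'joint_efforts': array([-4.63384895e-04, -5.07973480e+01, -8.08993145e-02, -2.36151284e+01,
       -6.13763742e-02,  3.80101183e-02,  1.82371086e-04]), 'eef_pos': array([220.26688581, 637.37154817, 195.30980647]), 'eef_rot': array([ 0.2596004 ,  1.5552341 , -0.26260513]), 'ft_force': array([-0.02357284, -0.38853492,  0.24078025]), 'wrist_torque': array([ 0.04807466, -0.00413311, -0.04826809]), 'opening': 86.81404118178595}
side {'vfov': 46.86846560426643, 'cx': 251.6827684387641, 'cy': 188.5499568115334, 'cam_to_world': array([[ 9.79738276e-01,  1.38912608e-01, -1.44278198e-01,
         3.38660040e+02],
       [-1.99561364e-01,  6.16028211e-01, -7.62026578e-01,
        -1.20468216e+03],
       [-1.69756595e-02,  7.75378959e-01,  6.31268007e-01,
         1.04601794e+03],
       [ 0.00000000e+00,  0.00000000e+00,  0.00000000e+00,
         1.00000000e+00]])}
top {'vfov': 42.297712479724254, 'cx': 250.19478736936313, 'cy': 187.8927424497088, 'cam_to_world': array([[ 2.32663577e-02,  9.82898910e-01, -1.82670222e-01,
         2.12299396e+02],
       [-9.99705756e-01,  2.41281757e-02,  2.49655279e-03,
        -4.44728181e+01],
       [ 6.86135824e-03,  1.82558387e-01,  9.83171072e-01,
         1.88511701e+03],
       [ 0.00000000e+00,  0.00000000e+00,  0.00000000e+00,
         1.00000000e+00]])}
```

View pics/side0.png

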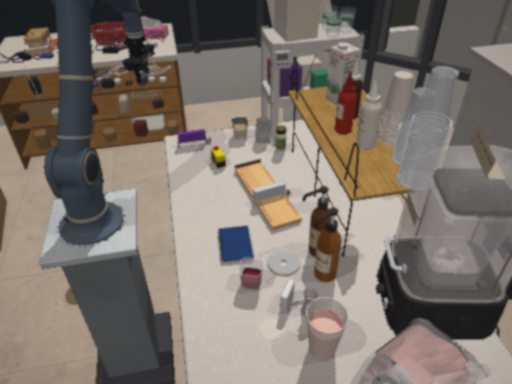

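View pics/top0.png

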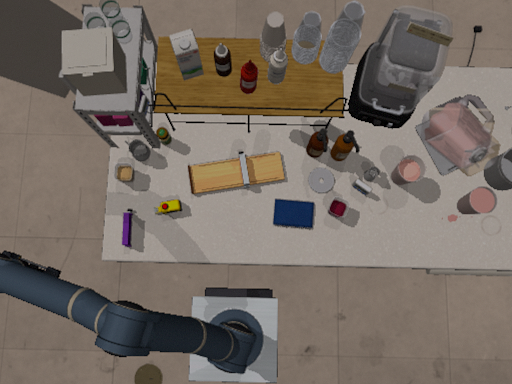

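```bash
cat > h.py <<'E'
from plant import ctrl, viewer, job, spotter
import cv2, numpy as np
def K(n):
    i=viewer.camera_info(n); f=192/np.tan(np.radians(i['vfov']/2)); return f,i['cx'],i['cy'],np.array(i['cam_to_world'])
def ray(n,uv):
    f,cx,cy,T=K(n); d=np.array([(uv[0]-cx)/f,-(uv[1]-cy)/f,-1]); return T[:3,3],T[:3,:3]@d
def atz(n,uv,z):
    o,d=ray(n,uv); return o+d*(z-o[2])/d[2]
def proj(n,p):
    f,cx,cy,T=K(n); c=T[:3,:3].T@(np.array(p)-T[:3,3]); return np.array([cx+f*c[0]/-c[2], cy-f*c[1]/-c[2]])
def cloud(n,d):
    f,cx,cy,T=K(n); v,u=np.mgrid[0:384,0:512]
    P=np.stack([(u-cx)/f*d,-(v-cy)/f*d,-d],-1); return P@T[:3,:3].T+T[:3,3]
def tri(a,b):
    o1,d1=ray('top',a);o2,d2=ray('side',b)
    s=np.linalg.lstsq(np.stack([d1,-d2],1),o2-o1,rcond=None)[0]
    p,q=o1+d1*s[0],o2+d2*s[1]; return (p+q)/2,np.linalg.norm(p-q)
def crop(im,u0,v0,u1,v1,s,name):
    cv2.imwrite('pics/'+name,cv2.resize(im[v0:v1,u0:u1,::-1],None,fx=s,fy=s,interpolation=cv2.INTER_CUBIC))
E
python3 - <<'E'
from h import *
np.set_printoptions(precision=1,suppress=True)
im,d=viewer.camera('top'); crop(im,100,110,360,260,3,'t1.png'); np.save('top_d.npy',d);P=cloud('top',d)
im2,d2=viewer.camera('side'); crop(im2,160,110,320,300,3,'s1.png');Q=cloud('side',d2)
np.save('P.npy',P);np.save('Q.npy',Q)
for t in "tape_center tape_base lock_top hook_face lip_edge stop_face pad board".split():
  for c in('top','side'):
    r=spotter.mark_of(c,t)
    for x in r[:3]: print(t,c,np.round(x['uv'],1),round(x['score'],2))
for t in "jug berries cinnamon_jar measure tape".split():
    for c in('top','side'):
      for x in spotter.look_for(c,t)[:2]: print(t,c,np.round(x['uv'],1),round(x['score'],2))
for uv in [(350,230),(140,250),(200,230),(120,200),(294,213)]: print(uv,P[uv[1],uv[0]])
for uv in [(200,300),(200,200),(330,300),(235,243)]: print(uv,Q[uv[1],uv[0]])
E
```

```text
tape_center top [173.8 208.1] 0.86
tape_center top [241.2 171.8] 0.43
tape_center side [218.1 157.3] 0.62
tape_base top [171.3 207.1] 0.5
tape_base side [216.9 160.8] 0.78
hook_face top [154.4 213.5] 0.4
lip_edge top [188.8 178.9] 0.71
lip_edge side [246.8 160.6] 0.93
stop_face top [243.7 170.1] 0.71
stop_face side [193.4 142.1] 0.7
stop_face side [267.7 190. ] 0.67
pad top [293.1 212.8] 0.74
pad side [232.9 244.4] 0.8
board top [235.6 176. ] 0.87
board top [171.5 203.1] 0.51
board side [265.8 198. ] 0.82
board side [252. 284.] 0.41
board side [217.4 162.4] 0.37
jug top [139.3 151. ] 0.76
jug side [262.7 128.6] 0.91
jug side [231.6 239. ] 0.64
berries top [338.2 205.4] 0.83
berries top [164.1 135.6] 0.36
berries side [250.8 272. ] 0.68
cinnamon_jar side [279.3 139.4] 0.82
measure top [372.9 174.3] 0.59
measure side [303.5 296.8] 0.76
measure side [262.6 198.6] 0.72
tape top [166.1 202.1] 0.82
tape side [217.2 155.9] 0.79
(350, 230) [ 408.6 -432.6    2.2]
(140, 250) [314.5 361.4  -4.3]
(200, 230) [395.1 137.6   0.4]
(120, 200) [503.5 450.1  -3. ]
(294, 213) [ 467.6 -218.4    9.4]
(200, 300) [ 332.3 -406.6    2.3]
(200, 200) [381.3  37.9  -2.7]
(330, 300) [ 644.8 -585.3  147.5]
(235, 243) [ 467.  -218.3   14. ]
```

View pics/t1.png

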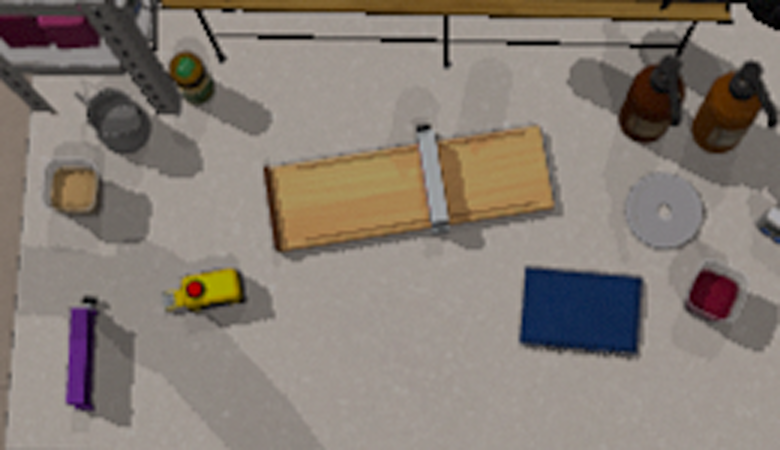

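View pics/s1.png

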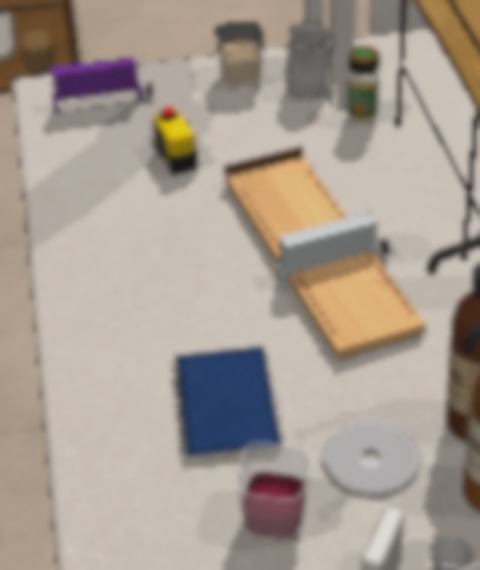

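Run:
```python
from h import *
np.set_printoptions(precision=1,suppress=True)
im,d=viewer.camera('top'); cv2.imwrite('pics/top2.png',im[:,:,::-1]); P=cloud('top',d)
im2,d2=viewer.camera('side'); cv2.imwrite('pics/side2.png',im2[:,:,::-1])
crop(im,140,185,200,230,12,'t2.png'); crop(im,180,140,290,205,7,'t3.png'); crop(im2,195,130,240,175,12,'s2.png');crop(im2,225,150,305,235,7,'s3.png')
print(K('top')[0],K('side')[0])
hsv=cv2.cvtColor(im,cv2.COLOR_RGB2HSV)
def rect(mask,z,name):
    n,l,s,c=cv2.connectedComponentsWithStats(mask.astype(np.uint8))
    v,u=np.nonzero(mask)
    W=np.array([atz('top',(a,b),z)[:2] for a,b in zip(u,v)],np.float32)
    r=cv2.minAreaRect(W); print(name,mask.sum(),s[1:,4],'centre',r[0],'size',r[1],'ang',r[2],'mean',W.mean(0)); return r
R=np.zeros(im.shape[:2],bool); R[140:210,180:292]=1
h,s,v=[hsv[...,i].astype(int) for i in range(3)]
rect(R&(h>8)&(h<25)&(s>80),22,'board')
R[:]=0;R[190:225,140:200]=1
m=R&(h>20)&(h<35)&(s>150)&(v>60); rect(m,58,'tape')
m=R&((h<8)|(h>172))&(s>150)&(v>60); rect(m,67.5,'btn')
R[:]=0;R[195:232,265:320]=1
m=R&(h>100)&(h<125)&(s>120); rect(m,11,'pad')
b=P[202:206,165:169];print('depth btn',P[205,165],P[207,176])
```

```text
496.31913047696867 442.95951933209
board 2478 [ 991 1483    4] centre (609.0738525390625, 34.91169738769531) size (149.41650390625, 423.47747802734375) ang 17.378002166748047 mean [616.6  10.7]
tape 190 [190] centre (474.4284362792969, 253.00039672851562) size (42.95488357543945, 81.75486755371094) ang 14.168058395385742 mean [476.  248.7]
btn 19 [19] centre (474.1024169921875, 267.7586364746094) size (15.050383567810059, 14.757434844970703) ang 3.1049487590789795 mean [474.2 266.4]Traceback (most recent call last):
  File "<stdin>", line 20, in <module>
  File "<stdin>", line 11, in rect
  File "h.py", line 8, in atz
    o,d=ray(n,uv); return o+d*(z-o[2])/d[2]
        ~~~^^^^^^
  File "h.py", line 6, in ray
    f,cx,cy,T=K(n); d=np.array([(uv[0]-cx)/f,-(uv[1]-cy)/f,-1]); return T[:3,3],T[:3,:3]@d
              ~^^^
  File "h.py", line 4, in K
    i=viewer.camera_info(n); f=192/np.tan(np.radians(i['vfov']/2)); return f,i['cx'],i['cy'],np.array(i['cam_to_world'])
ValueError: time passes only in moves, steps and waits
```

Run:
```python
from h import *
from scipy.spatial.transform import Rotation as R
np.set_printoptions(precision=4,suppress=True)
print(R.from_rotvec(ctrl.get_obs()['eef_rot']).as_matrix())
```

```text
[[ 0.      0.3267  0.9451]
 [ 0.0001  0.9451 -0.3267]
 [-1.      0.0001 -0.    ]]
```

```bash
python3 - <<'E'
s=open('h.py').read()
s=s.replace("def K(n):","import functools\n@functools.lru_cache\ndef K(n):")
open('h.py','w').write(s)
E
cat > m.py <<'E'
from h import *
np.set_printoptions(precision=1,suppress=True)
im=cv2.imread('pics/top2.png')[:,:,::-1]
hsv=cv2.cvtColor(np.ascontiguousarray(im),cv2.COLOR_RGB2HSV)
def rect(mask,z,name):
    n,l,s,c=cv2.connectedComponentsWithStats(mask.astype(np.uint8))
    mask=mask&np.isin(l,[i for i in range(1,n) if s[i,4]>10])
    v,u=np.nonzero(mask)
    W=np.array([atz('top',(a,b),z)[:2] for a,b in zip(u,v)],np.float32)
    r=cv2.minAreaRect(W); print(name,mask.sum(),'centre',r[0],'size',r[1],'ang',r[2],'mean',W.mean(0)); print(cv2.boxPoints(r))
R=np.zeros(im.shape[:2],bool); R[140:210,180:292]=1
h,s,v=[hsv[...,i].astype(int) for i in range(3)]
rect(R&(h>8)&(h<25)&(s>80),22,'board')
R[:]=0;R[190:225,140:200]=1
m=R&(h>20)&(h<35)&(s>150)&(v>60); rect(m,58,'tape')
m=R&((h<8)|(h>172))&(s>150)&(v>60); rect(m,67.5,'btn')
R[:]=0;R[195:232,265:320]=1
m=R&(h>100)&(h<125)&(s>120); rect(m,11,'pad')
E
python3 m.py
```

```text
board 2474 centre (617.892578125, 7.4597320556640625) size (111.50537109375, 359.5884094238281) ang 10.628508567810059 mean [616.8  10.4]
[[ 529.9  173.9]
 [ 596.3 -179.5]
 [ 705.9 -159. ]
 [ 639.5  194.5]]
tape 190 centre (474.4284362792969, 253.00039672851562) size (42.95488357543945, 81.75486755371094) ang 14.168058395385742 mean [476.  248.7]
[[443.6 287.4]
 [463.6 208.1]
 [505.3 218.6]
 [485.2 297.9]]
btn 19 centre (474.1024169921875, 267.7586364746094) size (15.050383567810059, 14.757434844970703) ang 3.1049487590789795 mean [474.2 266.4]
[[466.2 274.7]
 [467.  260. ]
 [482.  260.8]
 [481.2 275.5]]
pad 949 centre (466.6539306640625, -215.14468383789062) size (145.89254760742188, 95.82522583007812) ang 86.36117553710938 mean [ 466.9 -214.8]
[[ 414.2 -284.9]
 [ 509.8 -291. ]
 [ 519.1 -145.4]
 [ 423.5 -139.3]]
```

View pics/t2.png

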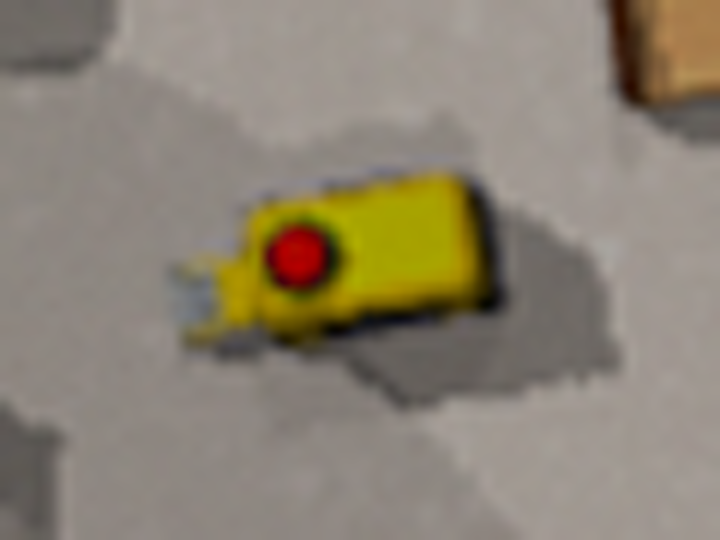

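View pics/t3.png

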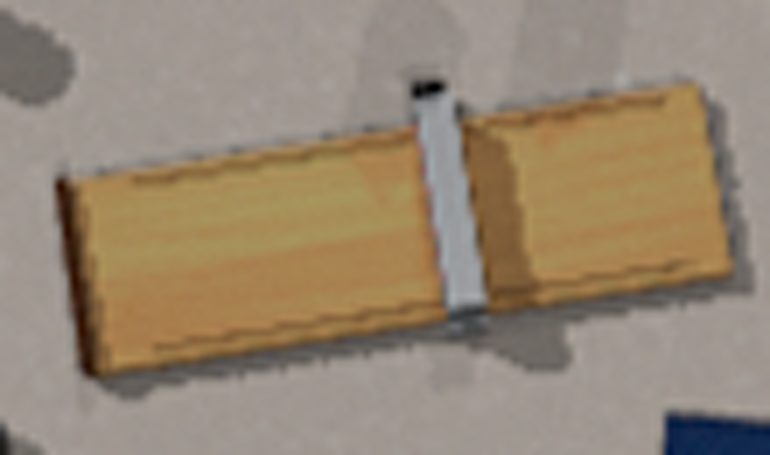

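View pics/s3.png

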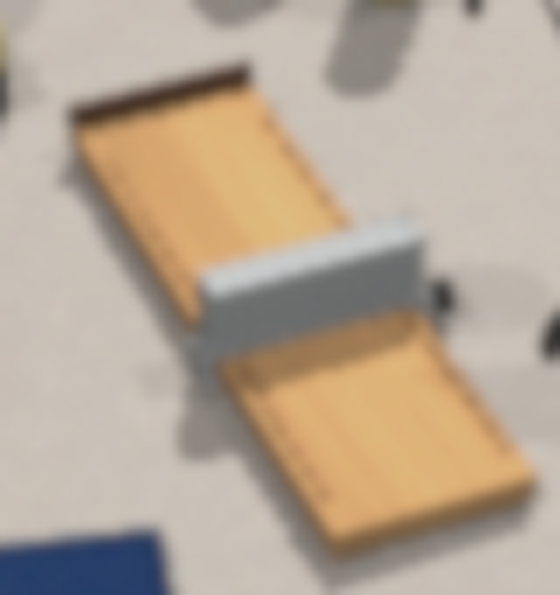

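Run:
```python
from h import *
np.set_printoptions(precision=1,suppress=True)
T2=lambda x,y:(140-.5+(x+.5)/12,185-.5+(y+.5)/12)
T3=lambda x,y:(180-.5+(x+.5)/7,140-.5+(y+.5)/7)
S3=lambda x,y:(225-.5+(x+.5)/7,150-.5+(y+.5)/7)
def D(a,b): a,b=a[:2],b[:2]; w=b-a; return np.linalg.norm(w),np.degrees(np.arctan2(-w[0],w[1]))
print('btn',atz('top',T2(299,257),67.5))
hk=atz('top',T2(196,298),16);print('hook top',hk, D(atz('top',T2(299,257),67.5),hk))
for a,b in(((255,207),(460,178)),((275,335),(480,305)),((460,178),(488,300)),((248,215),(265,330))):
    A,B=atz('top',T2(*a),57),atz('top',T2(*b),57); print(A,B,D(B,A))
for x in((60,178),(88,375)): print('lip',atz('top',T3(*x),34))
for x in((417,110),(445,318),(457,103),(487,308)): print('stop',atz('top',T3(*x),67))
for x in((72,105),(248,65)): print('lip side',atz('side',S3(*x),34))
for x in((203,278),(425,222),(200,298),(425,238)): print('stop side',atz('side',S3(*x),67))
```

```text
btn [474.3 266.1  67.5]
hook top [467.9 306.7  16. ] (np.float64(41.11602467110529), np.float64(9.026322926296116))
[491.2 282.4  57. ] [501.8 219.3  57. ] (np.float64(63.94785617163373), np.float64(9.587355666644171))
[451.4 273.9  57. ] [462.2 211.1  57. ] (np.float64(63.73570861692368), np.float64(9.824548466910299))
[501.8 219.3  57. ] [463.9 208.7  57. ] (np.float64(39.420264380564426), np.float64(-74.46656356706517))
[488.6 284.4  57. ] [452.8 277.1  57. ] (np.float64(36.51390597681575), np.float64(-78.51571360834387))
lip [639.4 190.1  34. ]
lip [530.6 169.9  34. ]
stop [674.1  -4.5  67. ]
stop [560.4 -22.5  67. ]
stop [678.5 -26.   67. ]
stop [566.4 -44.8  67. ]
lip side [535.7 175.8  34. ]
lip side [639.  191.4  34. ]
stop side [568.  -28.3  67. ]
stop side [687.5  -9.   67. ]
stop side [563.4 -43.3  67. ]
stop side [684.2 -21.7  67. ]
```

View pics/s2.png

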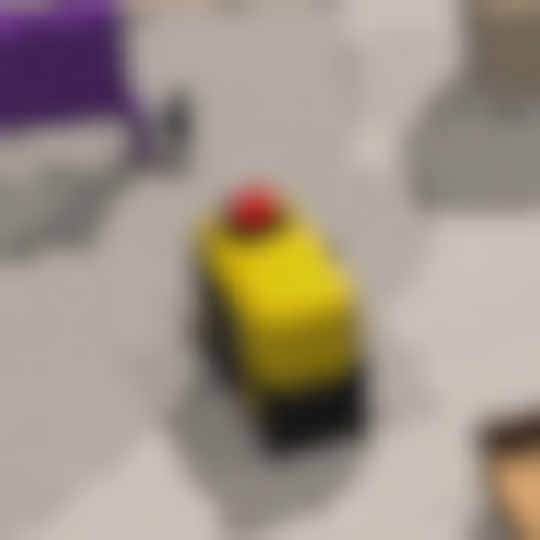

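```bash
cat >> h.py <<'E'
from scipy.spatial.transform import Rotation as Rn
def plan(target,yaw=None,cmd=None):
    o=ctrl.get_obs(); M=Rn.from_rotvec(o['eef_rot']).as_matrix()
    p=np.array(cmd if cmd is not None else o['eef_pos'])
    print('t',round(o['t'],2),'pos',o['eef_pos'],'yawY',round(np.degrees(np.arctan2(M[1,1],M[0,1])),2),'F',o['ft_force'],'open',round(o['opening'],1))
    print('tool shift mm',M.T@(np.array(target)-p))
E
python3 - <<'E'
from h import *
np.set_printoptions(precision=1,suppress=True)
P=np.load('P.npy')
for u in(170,190,215,245,270): print(u,[tuple(P[v,u].round().astype(int)) for v in range(100,140,5)])
plan([477,249,120],cmd=[220.476,637.999,196.373])
E
```

```text
170 [(np.int64(779), np.int64(218), np.int64(357)), (np.int64(774), np.int64(222), np.int64(324)), (np.int64(779), np.int64(232), np.int64(261)), (np.int64(851), np.int64(277), np.int64(-6)), (np.int64(789), np.int64(255), np.int64(118)), (np.int64(807), np.int64(273), np.int64(1)), (np.int64(785), np.int64(271), np.int64(7)), (np.int64(752), np.int64(263), np.int64(49))]
190 [(np.int64(814), np.int64(165), np.int64(267)), (np.int64(774), np.int64(156), np.int64(327)), (np.int64(779), np.int64(163), np.int64(265)), (np.int64(850), np.int64(196), np.int64(4)), (np.int64(829), np.int64(195), np.int64(3)), (np.int64(807), np.int64(193), np.int64(8)), (np.int64(789), np.int64(193), np.int64(1)), (np.int64(769), np.int64(193), np.int64(-3))]
215 [(np.int64(820), np.int64(80), np.int64(257)), (np.int64(801), np.int64(79), np.int64(260)), (np.int64(783), np.int64(78), np.int64(261)), (np.int64(854), np.int64(97), np.int64(-2)), (np.int64(832), np.int64(96), np.int64(3)), (np.int64(811), np.int64(96), np.int64(2)), (np.int64(792), np.int64(95), np.int64(-3)), (np.int64(770), np.int64(94), np
[... 176 characters left out ...]
.int64(-22), np.int64(-5)), (np.int64(835), np.int64(-22), np.int64(2)), (np.int64(818), np.int64(-23), np.int64(-9)), (np.int64(792), np.int64(-23), np.int64(7)), (np.int64(774), np.int64(-24), np.int64(-1))]
270 [(np.int64(822), np.int64(-109), np.int64(265)), (np.int64(805), np.int64(-110), np.int64(263)), (np.int64(785), np.int64(-110), np.int64(267)), (np.int64(773), np.int64(-111), np.int64(251)), (np.int64(840), np.int64(-122), np.int64(-5)), (np.int64(819), np.int64(-122), np.int64(-5)), (np.int64(797), np.int64(-122), np.int64(0)), (np.int64(778), np.int64(-123), np.int64(-4))]
t 1.6 pos [220.5 638.  196.4] yawY 70.93 F [ 0.6 -1.   0.2] open 87.1
tool shift mm [  76.4 -283.9  369.5]
```

>>> send_rows(commands=[[0,0,0,10.2],[0,0,0,10.2],[0,0,0,10.2],[0,0,0,10.2],[0,0,0,10.3],[0,0,0,10.3]], fingers=1)

```text
t: 2.35
eef_pos: [220.4, 638.0, 196.4]
eef_rot: [1.09, 1.281, -1.09]
ft_force: [-0.2, -0.3, -0.1]
opening: 87.2
```

Run:
```python
from h import *
np.set_printoptions(precision=2,suppress=True)
plan([477,249,120])
```

```text
t 2.35 pos [220.39 637.99 196.36] yawY 9.2 F [-0.2  -0.29 -0.11] open 87.2
tool shift mm [ 76.31 191.13 425.02]
```

>>> send_rows(commands=[[0,0.0212,0.0472,0],[0,0.0212,0.0472,0],[0,0.0212,0.0472,0],[0,0.0212,0.0472,0],[0,0.0212,0.0472,0],[0.01,0.0212,0.0472,0],[0.02,0.0212,0.0472,0],[0.02,0.0212,0.0472,0],[0.026,0.0215,0.0474,0],[0,0,0,0]])

```text
t: 3.6
eef_pos: [480.5, 245.0, 118.9]
eef_rot: [1.089, 1.279, -1.096]
ft_force: [-0.6, 0.4, -0.0]
opening: 87.4
```

Run:
```python
from h import *
np.set_printoptions(precision=2,suppress=True)
plan([477,249,35])
im,d=viewer.camera('side'); crop(im,170,80,270,180,6,'s4.png')
im,d=viewer.camera('top'); crop(im,120,160,220,250,7,'t4.png')
```

```text
t 3.6 pos [480.54 245.04 118.86] yawY 9.03 F [-0.6   0.38 -0.  ] open 87.4
tool shift mm [83.85 -2.68 -4.75]
```

View pics/s4.png

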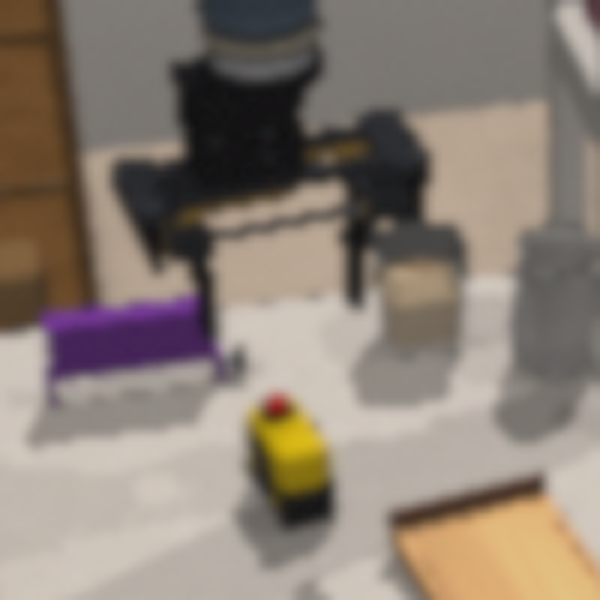

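View pics/t4.png

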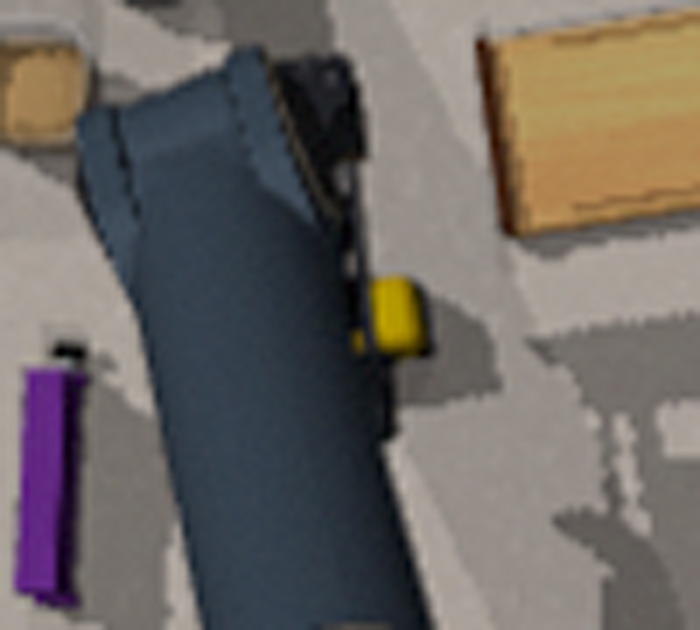

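>>> send_rows(commands=[[0,0,0,0],[0,0,0,0]])

```text
t: 3.95
eef_pos: [478.9, 252.2, 120.9]
eef_rot: [1.085, 1.285, -1.083]
ft_force: [-0.3, 0.5, 0.2]
opening: 87.1
```

Run:
```python
from h import *
np.set_printoptions(precision=2,suppress=True)
plan([477,249,35]); print(ctrl.get_obs()['eef_pos'])
```

```text
t 3.95 pos [478.91 252.17 120.87] yawY 9.69 F [-0.29  0.53  0.18] open 87.1
tool shift mm [85.87 -2.48  2.9 ]
[478.91 252.17 120.87]
```

>>> send_rows(commands=[[0.02,-0.0005,0,0],[0.02,-0.0005,0,0],[0.02,-0.0005,0,0],[0.02,0,0,0],[0.015,0,0,0],[0,0,0,0],[0,0,0,0]])

```text
t: 4.82
eef_pos: [478.3, 250.7, 25.9]
eef_rot: [1.087, 1.283, -1.085]
ft_force: [-0.0, 0.1, 0.1]
opening: 86.8
```

Run:
```python
from h import *
np.set_printoptions(precision=2,suppress=True)
plan([477,249,24])
im,d=viewer.camera('side'); crop(im,170,80,270,180,6,'s5.png')
im,d=viewer.camera('top'); crop(im,120,160,220,250,7,'t5.png')
```

```text
t 4.83 pos [478.32 250.7   25.93] yawY 9.55 F [-0.03  0.07  0.13] open 86.8
tool shift mm [ 1.93 -1.59  1.46]
```

View pics/s5.png

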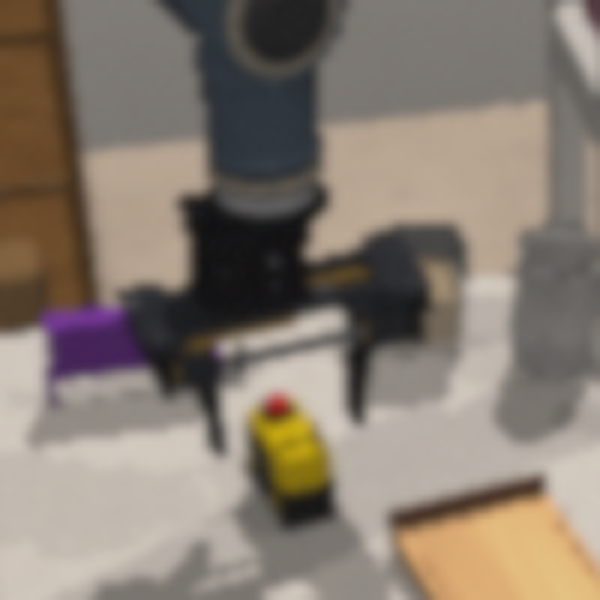

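View pics/t5.png

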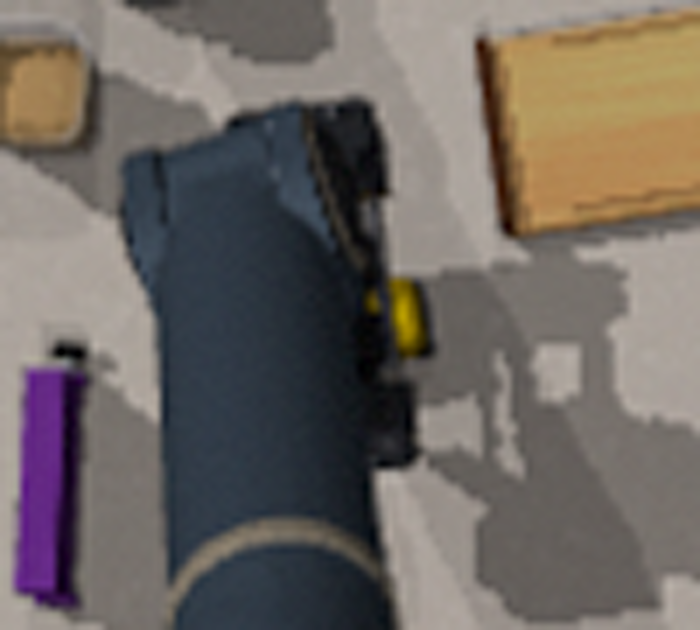

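Run:
```python
from h import *
np.set_printoptions(precision=2,suppress=True)
w=np.array([.986,.166,0]);c=np.array([478.3,250.7,15])
for s in(-51,51): print((proj('side',c+s*w)-[170,80])*6+2.5)
print((proj('side',[477.3-18*.165,248.4+18*.986,67.5])-[170,80])*6+2.5)
```

```text
[216.18 496.83]
[361.4  463.07]
[274.92 402.56]
```

>>> send_rows(commands=[[0.002,-0.0015,0.0015,0],[0,0,0,0],[0,0,0,0],[0,0,0,0],[0,0,0,0],[0,0,0,0]], fingers=-1, grip_force=25)

```text
t: 5.68
eef_pos: [478.3, 248.9, 23.9]
eef_rot: [1.088, 1.281, -1.083]
ft_force: [2.0, -0.2, 0.2]
opening: 39.2
```

Run:
```python
from h import *
np.set_printoptions(precision=2,suppress=True)
im,d=viewer.camera('side'); crop(im,190,110,250,170,12,'s6.png')
im,d=viewer.camera('top'); crop(im,120,160,220,250,7,'t6.png')
plan([478,249,24])
```

```text
t 5.78 pos [478.27 248.84  23.82] yawY 9.51 F [ 3.64 -0.45 -0.57] open 39.8
tool shift mm [-0.18 -0.23 -0.2 ]
```

View pics/s6.png

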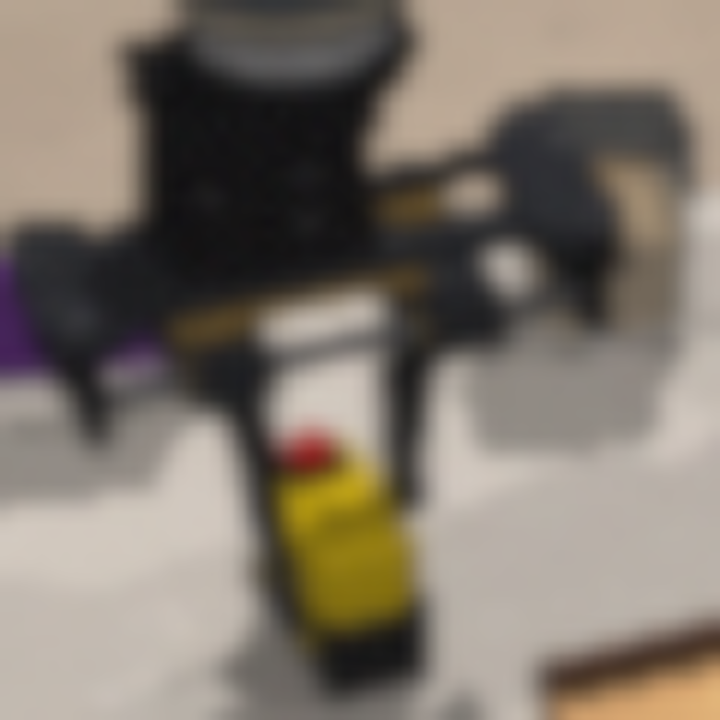

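Run:
```python
from h import *
np.set_printoptions(precision=2,suppress=True)
w=np.array([.986,.166,0]);c=np.array([478.3,249,0])
for z in (13,32,60,83,120):
  print(z,[(proj('side',c+s*w+[0,0,z])-[190,110])*12+5.5 for s in(-27,27)])
im=cv2.imread('pics/top2.png')
Q=None
im,d=viewer.camera('side');Q=cloud('side',d)
for uv in [(194+4,148),(197,145),(212,145),(223,140),(223,147),(224,150),(212,152),(212,158),(218,160)]: print(uv,Q[uv[1],uv[0]])
```

```text
13 [array([263.12, 625.86]), array([416.86, 590.06])]
32 [array([258.86, 579.19]), array([413.68, 543.53])]
60 [array([252.47, 509.25]), array([408.9, 473.8])]
83 [array([247.13, 450.72]), array([404.9 , 415.46])]
120 [array([238.34, 354.47]), array([398.33, 319.55])]
(198, 148) [410.26 372.16   1.35]
(197, 145) [400.21 205.14 125.9 ]
(212, 145) [458.8  234.42  98.26]
(223, 140) [503.39 239.97 111.14]
(223, 147) [501.88 243.29  76.73]
(224, 150) [505.53 247.82  59.  ]
(212, 152) [456.55 236.18  64.73]
(212, 158) [456.84 265.91  15.54]
(218, 160) [475.26 212.68  39.69]
```

View pics/t6.png

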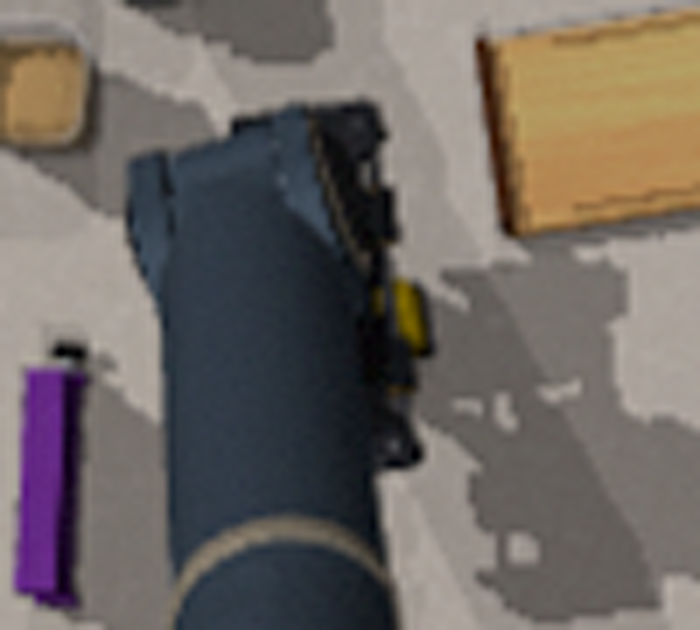

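>>> send_rows(commands=[[-0.02,0,0,0],[-0.02,0,0,0],[-0.023,0,0,-1.0],[-0.023,0,0,0],[0,0,0,0],[0,0,0,0],[0,0,0,0]], grip_force=35)

```text
t: 6.7
eef_pos: [475.2, 247.9, 107.7]
eef_rot: [1.07, 1.292, -1.076]
ft_force: [0.2, -0.1, -6.1]
opening: 39.7
```

Run:
```python
from h import *
np.set_printoptions(precision=2,suppress=True)
plan([595.7,127.5,110])
im,d=viewer.camera('side'); crop(im,190,90,250,150,10,'s7.png')
```

```text
t 6.7 pos [475.2  247.87 107.71] yawY 10.54 F [ 0.2  -0.12 -6.13] open 39.7
tool shift mm [ -2.43  96.44 140.38]
```

View pics/s7.png

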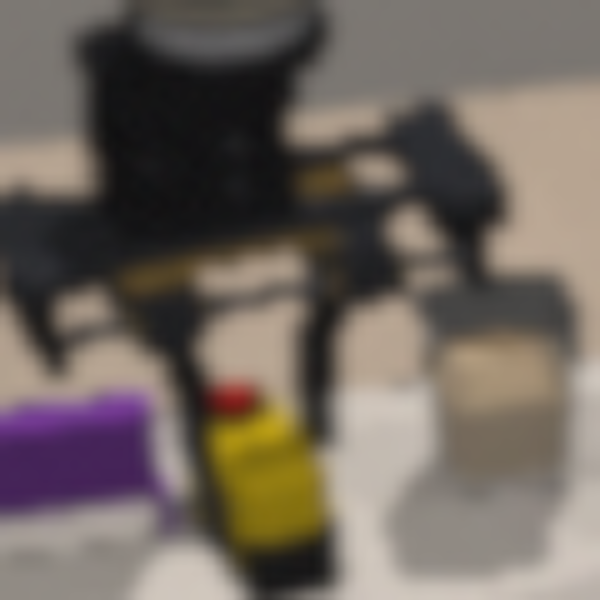

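>>> send_rows(commands=[[-0.002,0.0192,0.028,0],[0,0.0192,0.028,0],[0,0.0192,0.028,0],[0,0.0192,0.028,0],[0,0.0192,0.028,0],[0,0,0,0],[0,0,0,0],[0,0,0,0],[0,0,0,0]])

```text
t: 7.88
eef_pos: [596.0, 129.4, 111.2]
eef_rot: [1.072, 1.292, -1.072]
ft_force: [0.6, 0.0, -5.8]
opening: 39.5
```

Run:
```python
from h import *
np.set_printoptions(precision=2,suppress=True)
plan([595.7,127.5,47])
im,d=viewer.camera('side'); crop(im,210,110,290,190,9,'s8.png');np.save('q8.npy',cloud('side',d))
im,d=viewer.camera('top'); crop(im,160,130,260,210,7,'t8.png')
```

```text
t 7.88 pos [596.04 129.39 111.21] yawY 10.62 F [ 0.63  0.01 -5.8 ] open 39.5
tool shift mm [64.21 -0.66  1.82]
```

View pics/s8.png

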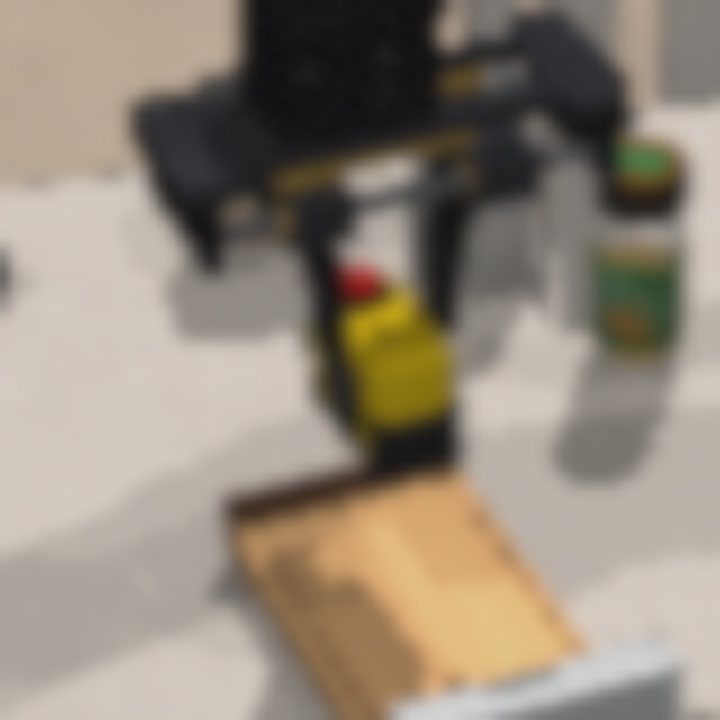

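View pics/t8.png

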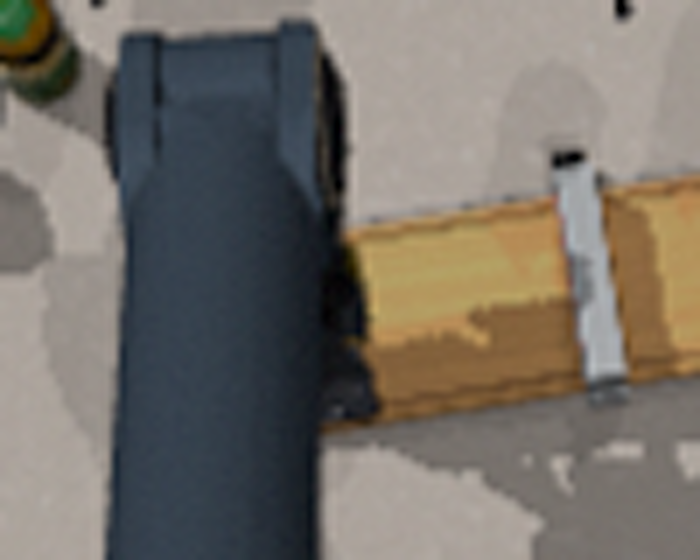

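Run:
```python
from h import *
d=np.array([-.184,.983]);c=np.array([596,129.4])+17.6*d
print((proj('side',[*c,154.8-2])-[210,110])*9+4)
# back wall of case corners
w=np.array([.983,.184])
for z in(87.3,87.3+57):print([(proj('side',[*(np.array([596,129.4])-36*d+s*20*w),z])-[210,110])*9+4 for s in(-1,1)])
```

```text
[365.52975643 282.51561262]
[array([372.27065169, 494.54747401]), array([462.47141984, 471.71716969])]
[array([369.69109517, 378.93043839]), array([461.93526181, 356.40142835])]
```

>>> send_rows(commands=[[0.012,0,0.0015,0],[0.012,0,0,0],[0.012,0,0,0],[0.012,0,0,0],[0.008,0,0,0],[0.005,0,0,0],[0,0,0,0],[0,0,0,0],[0,0,0,0]])

```text
t: 9.1
eef_pos: [597.2, 127.0, 50.8]
eef_rot: [1.073, 1.29, -1.072]
ft_force: [0.4, -0.7, -6.3]
opening: 40.1
```

Run:
```python
from h import *
np.set_printoptions(precision=2,suppress=True)
plan([595.7,127.5,46.5])
im,d=viewer.camera('side'); crop(im,210,110,290,190,9,'s9.png')
```

```text
t 9.1 pos [597.24 127.03  50.84] yawY 10.53 F [ 0.45 -0.69 -6.26] open 40.1
tool shift mm [ 4.34 -1.44 -0.74]
```

View pics/s9.png

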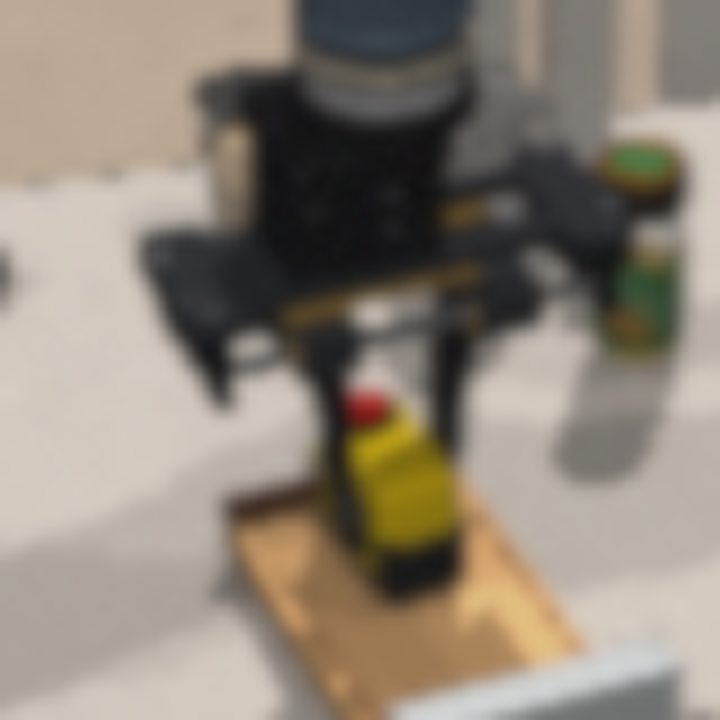

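>>> send_rows(commands=[[0.002,0,0,0],[0.001,0,0,0],[0,0,0,0],[0,0,0,0],[0,0,0,0]])

```text
t: 9.78
eef_pos: [596.9, 127.0, 47.3]
eef_rot: [1.073, 1.291, -1.073]
ft_force: [0.5, -0.6, -6.4]
opening: 39.5
```

>>> send_rows(commands=[[0.0005,0,0.008,0],[0,0,0.008,0],[0,0,0.008,0],[0,0,0.008,0],[0,0,0.008,0],[0,0,0.008,0],[0,0,0,0],[0,0,0,0]])

```text
t: 10.78
eef_pos: [605.6, 80.1, 46.8]
eef_rot: [1.073, 1.291, -1.072]
ft_force: [1.0, 1.5, -7.0]
opening: 39.8
```

Run:
```python
from h import *
np.set_printoptions(precision=2,suppress=True)
plan([595.7,127.5,46.5])
im,d=viewer.camera('side'); crop(im,210,110,290,190,9,'s10.png')
im,d=viewer.camera('top'); crop(im,160,130,260,210,7,'t10.png')
```

```text
t 10.78 pos [605.62  80.15  46.82] yawY 10.54 F [ 0.97  1.51 -6.98] open 39.8
tool shift mm [  0.34  -1.09 -48.37]
```

View pics/s10.png

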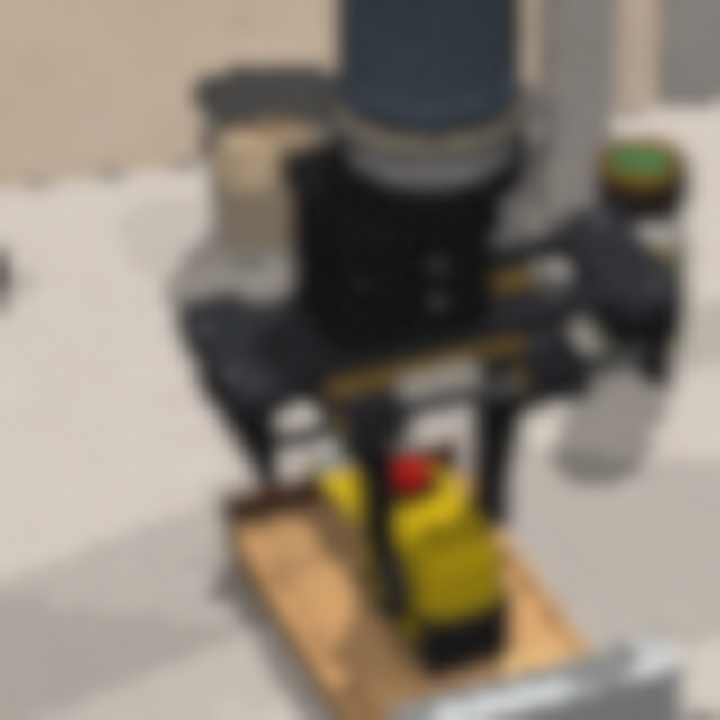

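View pics/t10.png

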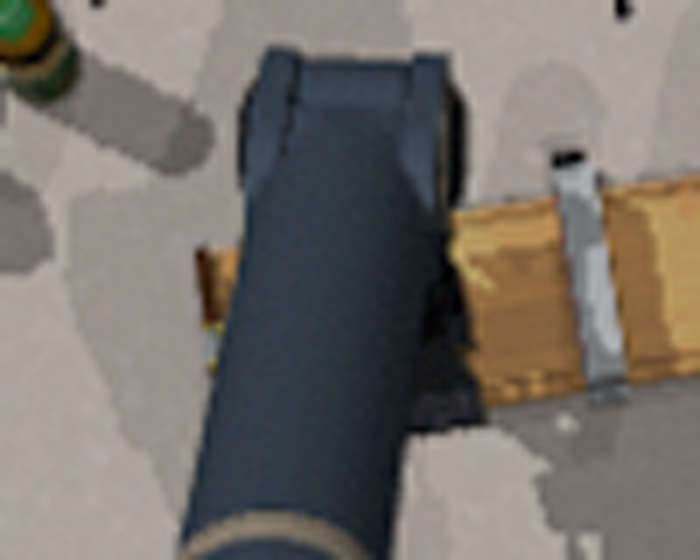

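>>> send_rows(commands=[[0,0,0.01,0],[0,0,0.01,0],[0,0,0.01,0],[0,0,0.01,0],[0,0,0.008,0],[0,0,0,0],[0,0,0,0],[0,0,0,0]])

```text
t: 11.88
eef_pos: [614.3, 33.3, 46.8]
eef_rot: [1.072, 1.291, -1.072]
ft_force: [1.8, 0.6, -5.3]
opening: 39.7
```

Run:
```python
from h import *
np.set_printoptions(precision=2,suppress=True)
plan([595.7,127.5,46.5])
im,d=viewer.camera('side'); crop(im,220,130,290,200,10,'s11.png')
im,d=viewer.camera('top'); crop(im,170,140,260,200,8,'t11.png')
```

```text
t 11.88 pos [614.34  33.29  46.77] yawY 10.58 F [ 1.85  0.64 -5.26] open 39.7
tool shift mm [  0.32  -1.02 -96.03]
```

View pics/s11.png

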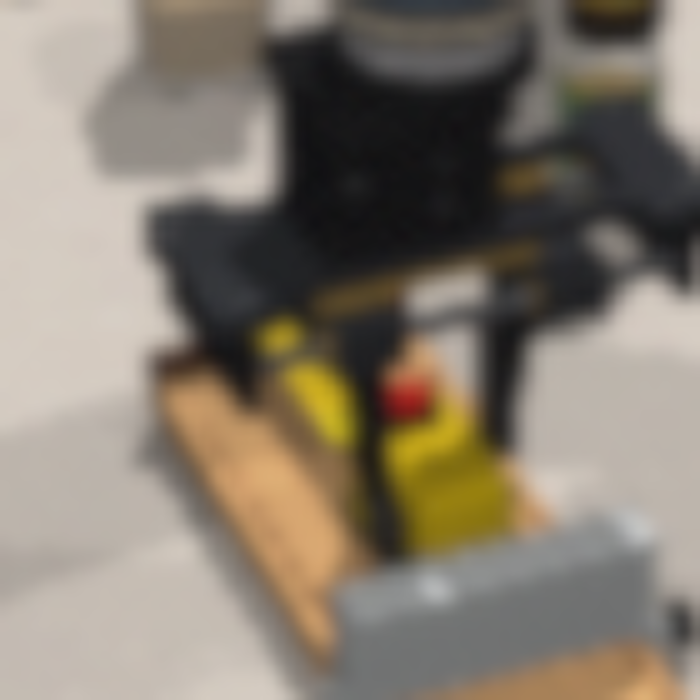

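View pics/t11.png

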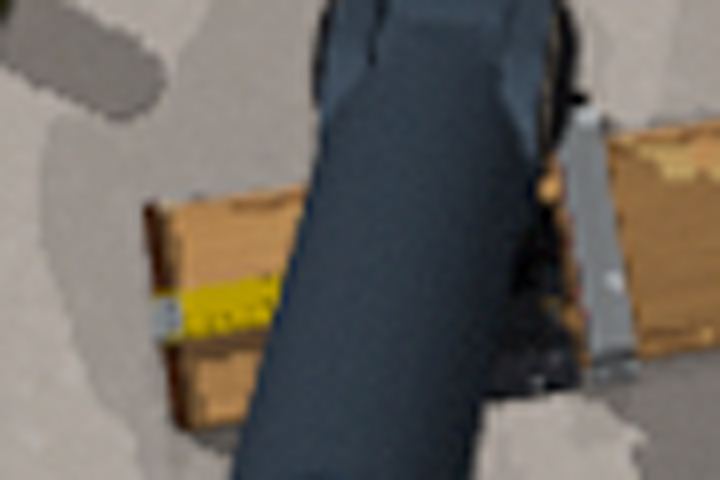

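>>> send_rows(commands=[[0,0,0.003,0],[0,0,0.003,0],[0,0,0.002,0],[0,0,0,0]])

```text
t: 12.48
eef_pos: [615.9, 24.3, 46.8]
eef_rot: [1.073, 1.29, -1.073]
ft_force: [0.3, 1.6, -7.2]
opening: 39.6
```

>>> send_rows(commands=[[0,0,0.002,0],[0,0,0,0],[0,0,0,0]])

```text
t: 12.85
eef_pos: [616.2, 22.8, 46.8]
eef_rot: [1.073, 1.291, -1.073]
ft_force: [1.8, 2.7, -6.7]
opening: 39.4
```

>>> send_rows(commands=[[0,0,0.002,0],[0,0,0,0],[0,0,0,0]])

```text
t: 13.22
eef_pos: [616.2, 22.7, 46.8]
eef_rot: [1.073, 1.293, -1.071]
ft_force: [-0.6, 4.9, -5.5]
opening: 39.6
```

>>> send_rows(commands=[[0,0,0.002,0],[0,0,0,0],[0,0,0,0]])

```text
t: 13.6
eef_pos: [616.2, 22.7, 46.7]
eef_rot: [1.074, 1.296, -1.07]
ft_force: [-1.0, 7.7, -4.7]
opening: 39.5
```

>>> send_rows(commands=[[0.001,0,-0.001,0],[0.0008,0,-0.001,0],[0,0,0,0],[0,0,0,0],[0,0,0,0]])

```text
t: 14.22
eef_pos: [616.4, 22.9, 45.9]
eef_rot: [1.073, 1.293, -1.071]
ft_force: [-1.0, 5.5, -0.4]
opening: 39.4
```

>>> send_rows(commands=[[0,0,0,0],[0,0,0,0],[0,0,0,0],[0,0,0,0],[0,0,0,0]], fingers=0.6)

```text
t: 14.85
eef_pos: [616.7, 20.6, 45.1]
eef_rot: [1.073, 1.29, -1.073]
ft_force: [-0.1, 0.1, -0.3]
opening: 69.2
```

Run:
```python
from h import *
np.set_printoptions(precision=2,suppress=True)
plan([595.7,127.5,46.5])
im,d=viewer.camera('side'); crop(im,220,130,290,200,10,'s12.png')
im,d=viewer.camera('top'); crop(im,170,140,260,200,8,'t12.png')
```

```text
t 14.85 pos [616.66  20.56  45.06] yawY 10.52 F [-0.09  0.1  -0.3 ] open 69.2
tool shift mm [  -1.46   -1.08 -108.97]
```

View pics/s12.png

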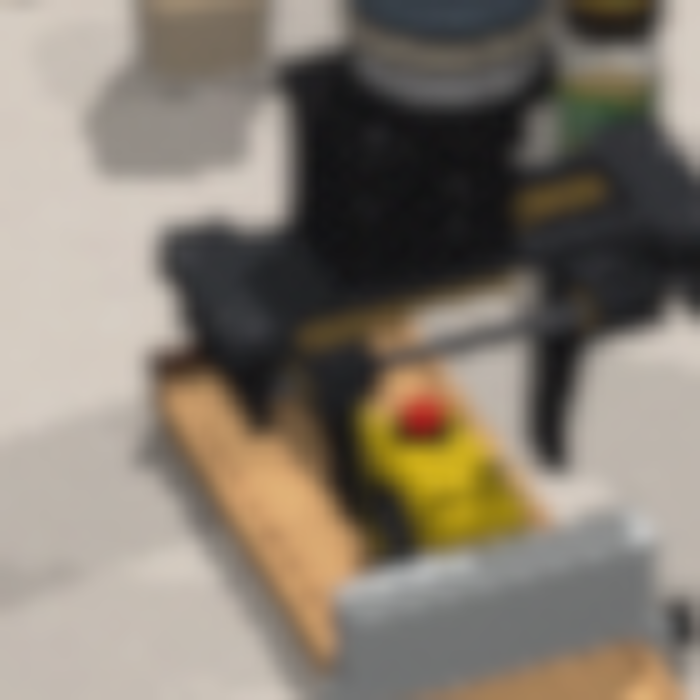

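View pics/t12.png

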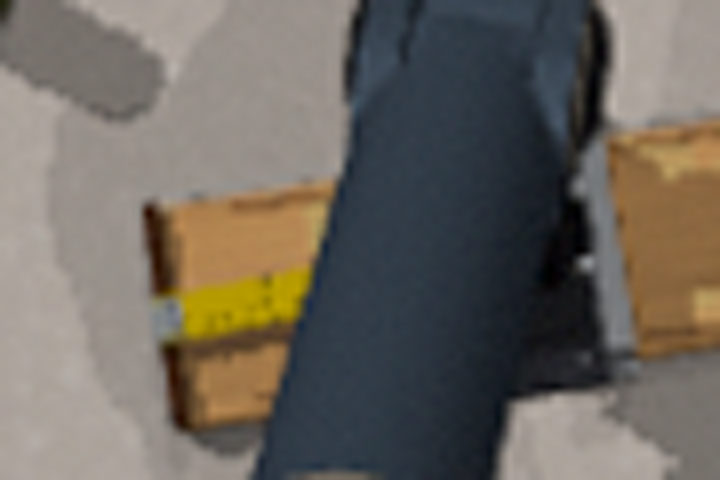

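>>> send_rows(commands=[[-0.015,0,0,0],[-0.02,0,0,0],[-0.025,0,0,0],[-0.03,0,0,0],[0,0,0,0],[0,0,0,0]])

```text
t: 15.7
eef_pos: [616.2, 20.9, 134.9]
eef_rot: [1.073, 1.291, -1.073]
ft_force: [-0.4, 0.3, 0.6]
opening: 69.9
```

>>> send_rows(commands=[[0,0,-0.01,0],[0,0,-0.009,0],[0,0,0,0],[0,0,0,0],[0,0,0,0],[0,0,0,0],[0,0,0,0]], fingers=-1, grip_force=20)

```text
t: 16.58
eef_pos: [613.2, 39.3, 135.0]
eef_rot: [1.073, 1.29, -1.073]
ft_force: [-0.2, 0.5, -0.3]
opening: 7.5
```

Run:
```python
from h import *
np.set_printoptions(precision=2,suppress=True)
plan([613.1,40.1,108])
im,d=viewer.camera('side'); crop(im,220,130,290,200,10,'s13.png');np.save('q.npy',cloud('side',d))
im,d=viewer.camera('top'); crop(im,170,140,260,200,8,'t13.png')
for z in(89.5,): print((proj('side',[613.1,40.1,z])-[220,130])*10+4.5)
```

```text
t 16.57 pos [613.18  39.26 135.04] yawY 10.51 F [-0.21  0.53 -0.34] open 7.5
tool shift mm [27.04  0.08 -0.83]
[423.46 413.93]
```

View pics/s13.png

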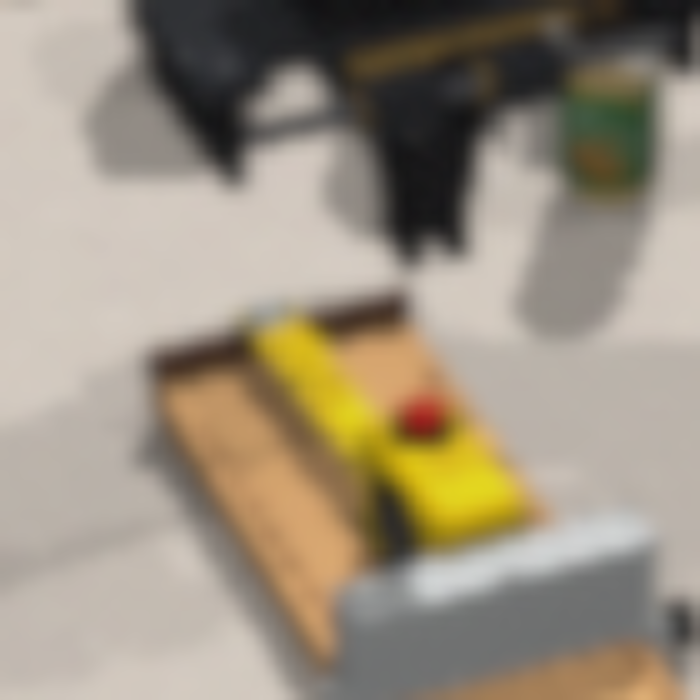

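View pics/t13.png

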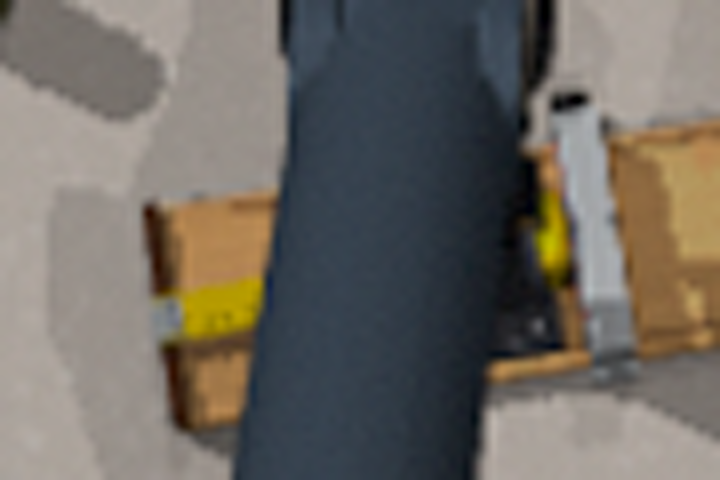

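>>> send_rows(commands=[[0.01,0,-0.0008,0],[0.01,0,0,0],[0.01,0,0,0],[0.003,0,0,0],[0,0,0,0],[0,0,0,0]])

```text
t: 17.42
eef_pos: [613.3, 40.2, 102.3]
eef_rot: [1.073, 1.29, -1.072]
ft_force: [0.5, -0.3, 0.2]
opening: 0.3
```

Run:
```python
from h import *
np.set_printoptions(precision=2,suppress=True)
plan([613.1,40.1,100])
im,d=viewer.camera('side'); crop(im,220,130,290,200,10,'s14.png')
```

```text
t 17.43 pos [613.3   40.24 102.33] yawY 10.53 F [ 0.52 -0.28  0.19] open 0.3
tool shift mm [ 2.33 -0.23  0.1 ]
```

View pics/s14.png

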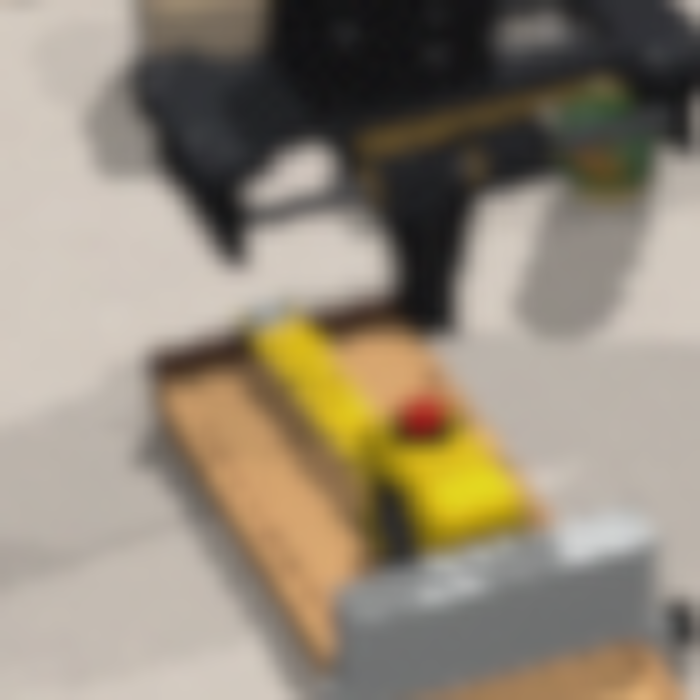

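Run:
```python
from h import *
np.set_printoptions(precision=1,suppress=True)
im,d=viewer.camera('side');Q=cloud('side',d)
for v in range(148,174,2): print(v,im[v,263],Q[v,263],im[v,261],Q[v,261])
plan([0,0,0])
```

```text
148 [31 32 33] [608.2  -0.5 215.8] [32 32 35] [601.3  -0.5 216.9]
150 [30 30 32] [607.8  -2.  208.8] [30 31 33] [601.7   1.6 207.4]
152 [26 26 27] [614.9  29.8 178.4] [23 23 25] [607.6  28.5 180.4]
154 [27 26 27] [615.9  34.  167. ] [23 22 22] [607.3  27.5 172.7]
156 [27 24 27] [616.   34.8 158. ] [27 26 27] [608.1  31.1 161.8]
158 [27 26 27] [616.2  35.7 148.9] [26 26 26] [607.2  27.2 156.1]
160 [29 28 29] [615.9  34.  141.5] [22 21 21] [608.1  31.3 144.6]
162 [56 52 50] [614.9  29.6 136.1] [61 48 38] [607.3  27.8 138.6]
164 [160 143 128] [652.7 198.9   1.5] [168 132  95] [607.8  30.4 128. ]
166 [193 157 122] [644.3 161.4  19.7] [208 161 110] [636.6 162.8  19.9]
168 [187 136  95] [642.5 153.4  16.1] [208 153 104] [632.6 144.3  24.2]
170 [181  88  59] [617.4  41.1  92.3] [183  90  62] [611.3  46.7  89.2]
172 [131  48  28] [616.4  36.6  86.7] [133  37  27] [610.9  45.2  81.3]
t 17.52 pos [613.3  40.3 102.4] yawY 10.53 F [-0.3  0.6 -0.2] open 0.2
tool shift mm [ 102.  -610.4  -72.5]
```

>>> send_rows(commands=[[0.002,0,0,0],[0.001,0,0,0],[0.001,0,0,0],[0,0,0,0]])

```text
t: 18.02
eef_pos: [612.9, 40.2, 97.9]
eef_rot: [1.073, 1.291, -1.073]
ft_force: [-0.3, -1.5, -0.6]
opening: 0.7
```

Run:
```python
from h import *
np.set_printoptions(precision=2,suppress=True)
plan([613.1,40.1,100])
```

```text
t 18.02 pos [612.91  40.24  97.9 ] yawY 10.53 F [-0.28 -1.53 -0.61] open 0.7
tool shift mm [-2.1   0.16  0.17]
```

>>> send_rows(commands=[[0.005,0,0,0],[0.005,0,0,0],[0.005,0,0,0],[0.005,0,0,0],[0,0,0,0],[0,0,0,0]])

```text
t: 18.77
eef_pos: [613.1, 40.2, 78.1]
eef_rot: [1.073, 1.29, -1.073]
ft_force: [-0.0, -0.8, -0.1]
opening: 0.4
```

Run:
```python
from h import *
np.set_printoptions(precision=1,suppress=True)
im,d=viewer.camera('side');Q=cloud('side',d)
crop(im,220,130,290,200,10,'s15.png')
for v in range(158,174,1): print(v,im[v,263],Q[v,263],im[v,261],Q[v,261])
plan([613.1,40.1,70])
```

```text
158 [27 25 27] [615.6  32.8 150.9] [24 24 26] [606.4  23.5 158.8]
159 [28 26 28] [614.8  29.2 149.3] [21 21 23] [608.1  31.4 148.8]
160 [26 25 26] [615.1  30.7 143.9] [21 21 22] [607.5  28.8 146.4]
161 [27 26 27] [614.8  29.3 140.6] [21 19 21] [607.6  29.1 141.9]
162 [28 26 28] [616.6  37.3 130.4] [23 22 21] [607.7  29.6 137.3]
163 [28 27 28] [615.2  31.4 130.5] [25 24 24] [607.4  28.3 133.9]
164 [28 27 28] [614.5  27.9 128.7] [27 24 23] [607.4  28.6 129.4]
165 [28 27 28] [615.7  33.3 120.3] [30 26 24] [607.6  29.3 124.5]
166 [30 27 28] [614.9  29.9 118.5] [42 34 28] [608.   31.6 118.4]
167 [41 32 30] [615.7  33.4 111.5] [69 53 39] [607.2  27.8 116.9]
168 [81 51 39] [615.7  33.5 107. ] [106  77  54] [606.8  26.1 113.7]
169 [129  67  47] [639.9 141.9  20. ] [138  88  61] [608.9  35.6 102.1]
170 [156  66  43] [617.5  41.6  91.9] [146  71  49] [611.   45.7  90. ]
171 [151  55  34] [616.8  38.5  89.8] [130  46  32] [609.6  39.   90.6]
172 [124  46  27] [616.4  36.6  86.7] [112  32  22] [608.9  36.1  88.4]
173 [106  63  24] [615.3  31.9  85.9] [99 41 20] [608.3  33.3  86.1]
t 18.82 pos [613.2  40.3  78.2] yawY 10.53 F [ 0.6 -0.1 -0.5] open 0.3
tool shift mm [ 8.2 -0.1  0.1]
```

View pics/s15.png

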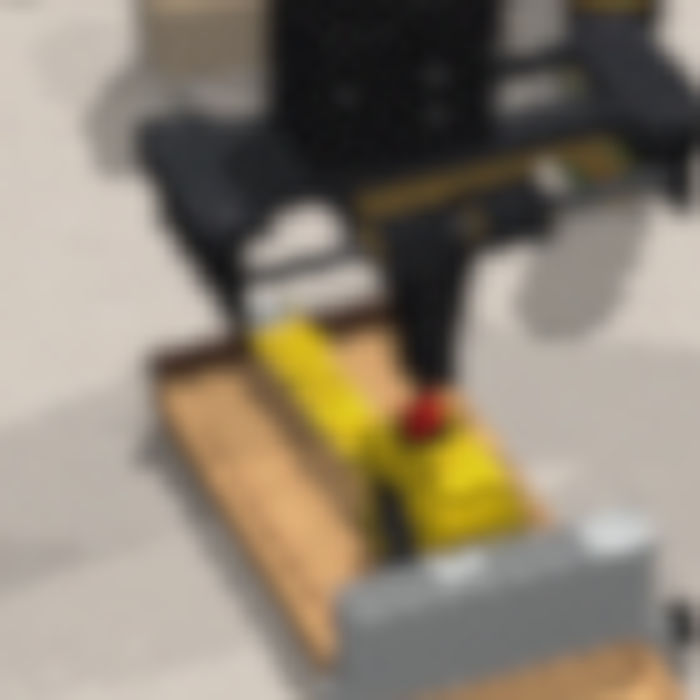

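>>> send_rows(commands=[[0.004,0,0,0],[0.004,0,0,0],[0.002,0,0,0],[0.002,0,0,0],[0,0,0,0],[0,0,0,0]])

```text
t: 19.58
eef_pos: [613.1, 40.3, 66.1]
eef_rot: [1.073, 1.291, -1.073]
ft_force: [-1.3, 0.5, -0.7]
opening: 0.4
```

Run:
```python
from h import *
np.set_printoptions(precision=1,suppress=True)
im,d=viewer.camera('side')
crop(im,220,130,290,200,10,'s16.png')
plan([613.1,40.1,62])
```

```text
t 19.62 pos [613.1  40.3  66.1] yawY 10.53 F [ 0.2  0.1 -0.8] open 0.5
tool shift mm [4.1 0.  0.2]
```

View pics/s16.png

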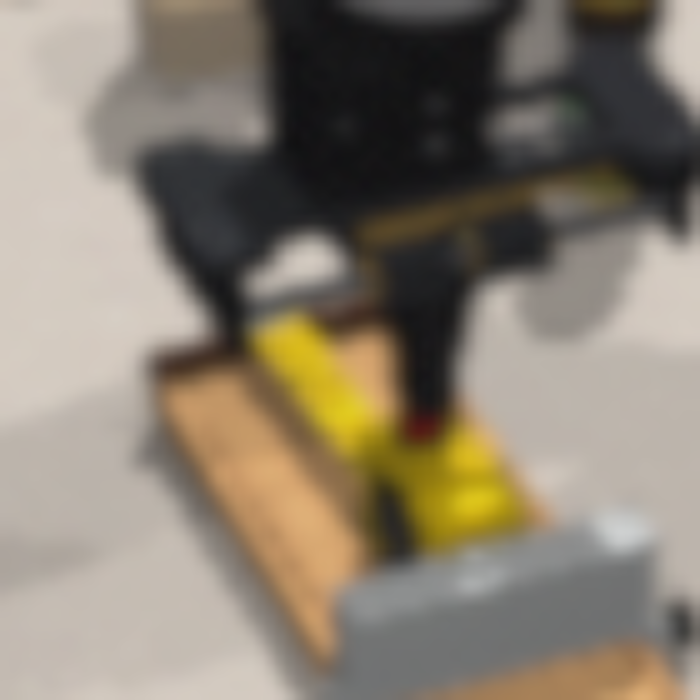

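>>> send_rows(commands=[[0.002,0,0,0],[0.002,0,0,0],[0,0,0,0],[0,0,0,0]])

```text
t: 20.12
eef_pos: [613.2, 40.3, 62.1]
eef_rot: [1.073, 1.29, -1.072]
ft_force: [0.6, 0.2, 0.6]
opening: -0.0
```

>>> send_rows(commands=[[0.002,0,0,0],[0,0,0,0],[0,0,0,0]])

```text
t: 20.5
eef_pos: [613.2, 40.3, 60.0]
eef_rot: [1.073, 1.29, -1.072]
ft_force: [-0.1, -0.1, 1.8]
opening: 0.1
```

>>> send_rows(commands=[[0.002,0,0,0],[0,0,0,0],[0,0,0,0]])

```text
t: 20.88
eef_pos: [613.2, 40.3, 58.7]
eef_rot: [1.073, 1.291, -1.072]
ft_force: [-1.7, -0.5, 6.2]
opening: 0.6
```

>>> send_rows(commands=[[0.002,0,0,0],[0,0,0,0],[0,0,0,0]])

```text
t: 21.25
eef_pos: [613.4, 40.4, 58.6]
eef_rot: [1.074, 1.291, -1.072]
ft_force: [-5.5, -0.6, 17.9]
opening: 0.9
```

>>> send_rows(commands=[[0.002,0,0,0],[0,0,0,0],[0,0,0,0]])

```text
t: 21.62
eef_pos: [613.8, 40.5, 58.5]
eef_rot: [1.075, 1.291, -1.071]
ft_force: [-8.5, 0.9, 27.9]
opening: 0.4
```

>>> send_rows(commands=[[0.002,0,0,0],[0,0,0,0],[0,0,0,0]])

```text
t: 22.0
eef_pos: [614.4, 40.7, 58.4]
eef_rot: [1.076, 1.29, -1.069]
ft_force: [-12.2, 0.2, 38.6]
opening: 0.6
```

>>> send_rows(commands=[[-0.006,0,0,0],[0,0,0,0]])

```text
t: 22.25
eef_pos: [613.3, 40.3, 58.6]
eef_rot: [1.073, 1.29, -1.072]
ft_force: [-2.1, 0.5, 10.3]
opening: 0.3
```

Run:
```python
from h import *
np.set_printoptions(precision=1,suppress=True)
im,d=viewer.camera('side'); crop(im,200,90,300,190,8,'s17.png')
im,d=viewer.camera('top'); crop(im,170,120,280,210,7,'t17.png')
plan([613.1,40.1,62])
```

```text
t 22.35 pos [613.4  40.3  58.7] yawY 10.53 F [-0.8  0.6 10.1] open 0.2
tool shift mm [-3.3 -0.3  0.2]
```

View pics/s17.png

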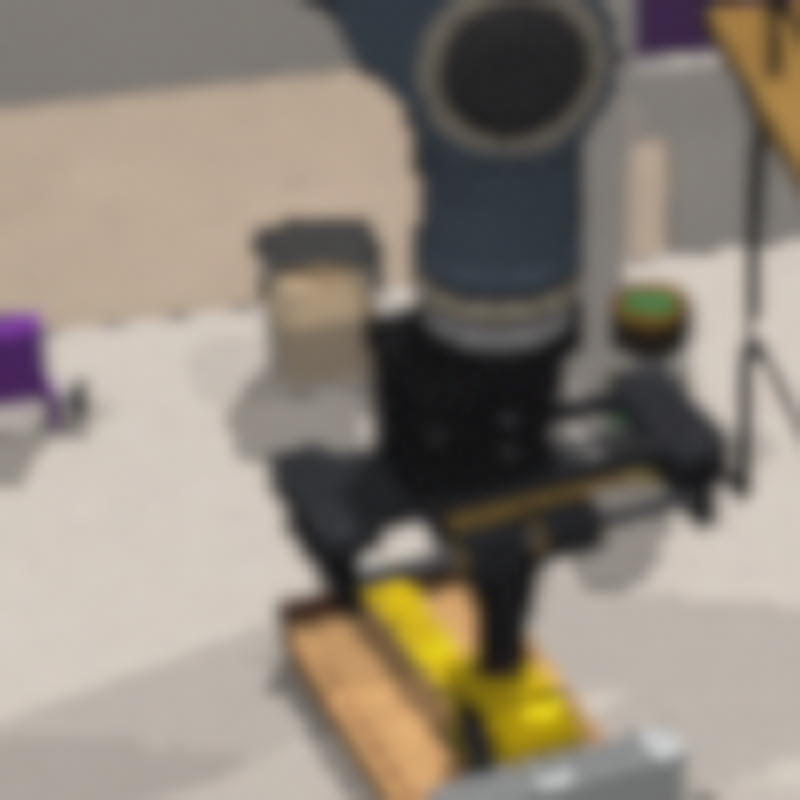

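View pics/t17.png

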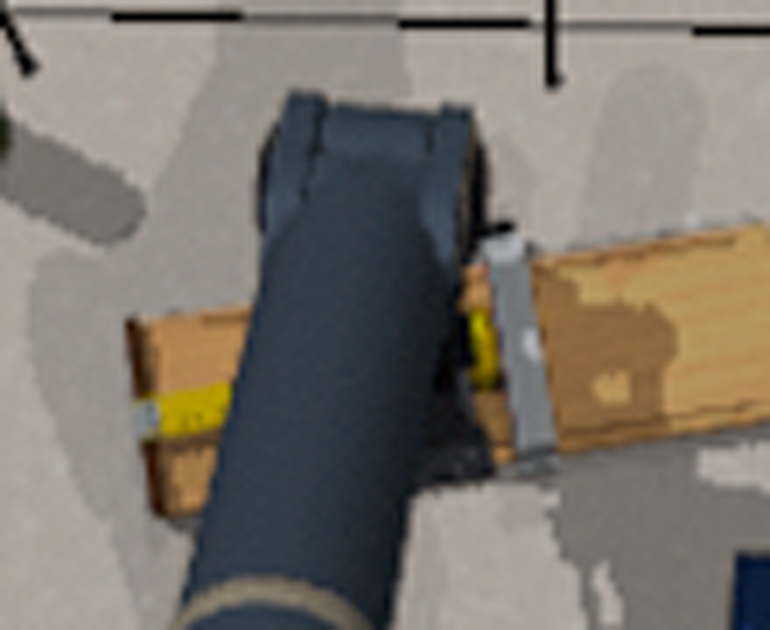

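>>> send_rows(commands=[[-0.005,0,0,0],[-0.01,0,0,0],[-0.02,0,0,0],[-0.025,0,0,0],[0,0,0,0],[0,0,0,0]])

```text
t: 23.1
eef_pos: [612.3, 40.3, 117.3]
eef_rot: [1.072, 1.292, -1.074]
ft_force: [-0.0, -0.4, 0.4]
opening: 0.4
```

Run:
```python
from h import *
np.set_printoptions(precision=1,suppress=True)
im,d=viewer.camera('side'); crop(im,220,130,290,200,10,'s18.png'); Q=cloud('side',d)
m=(im[...,0]>120)&(im[...,1]<80)&(im[...,2]<80); m[:165]=0;m[180:]=0;m[:,:255]=0;m[:,270:]=0
v,u=np.nonzero(m);print(len(v),u.mean(),v.mean(),v.min(),v.max(),np.median(Q[m],0))
print(proj('side',[613.1,40.1,89.5]),proj('side',[613.1,40.1,84.5]))
im0=cv2.imread('pics/s13.png')
plan([616.2,22.7,62])
```

```text
8 261.5 172.5 172 173 [611.2  39.9  83.6]
[261.9 170.9] [261.9 172.1]
t 23.15 pos [612.1  40.3 116.9] yawY 10.54 F [-0.7  0.8 -0.7] open 0.6
tool shift mm [54.9  0.9 18.1]
```

View pics/s18.png

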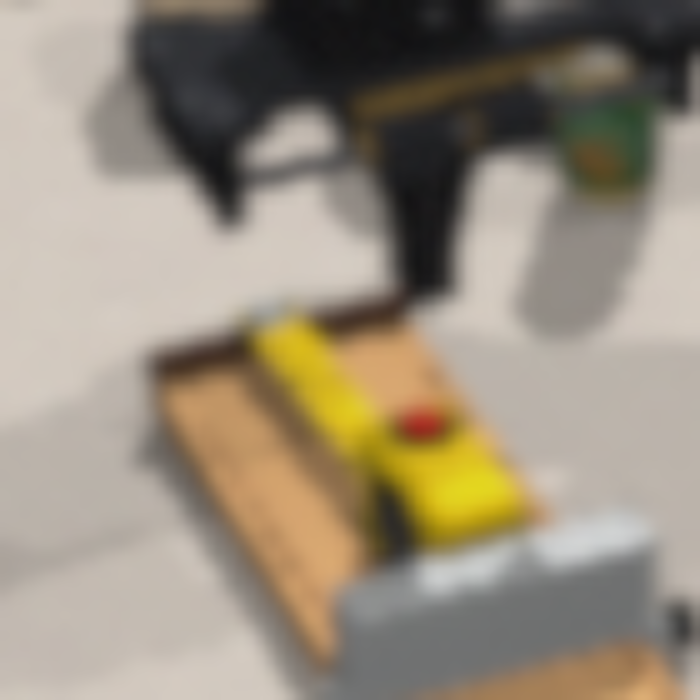

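>>> send_rows(commands=[[0,0.0005,0.009,0],[0,0,0.009,0],[0,0,0,0],[0,0,0,0],[0,0,0,0],[0,0,0,0]], fingers=0.7)

```text
t: 23.9
eef_pos: [616.7, 23.0, 118.0]
eef_rot: [1.073, 1.291, -1.072]
ft_force: [0.0, -0.8, -1.2]
opening: 52.4
```

>>> send_rows(commands=[[0.02,0,0,0],[0.02,0,0,0],[0.015,0,0,0],[0.01,0,0,0],[0,0,0,0],[0,0,0,0]])

```text
t: 24.65
eef_pos: [617.3, 22.6, 53.6]
eef_rot: [1.073, 1.29, -1.072]
ft_force: [-0.7, 0.6, 0.3]
opening: 73.8
```

Run:
```python
from h import *
np.set_printoptions(precision=1,suppress=True)
im,d=viewer.camera('side'); crop(im,210,120,290,200,9,'s19.png')
plan([616.4,22.7,14])
```

```text
t 24.7 pos [617.4  22.6  53.7] yawY 10.53 F [-0.  -0.2 -0.5] open 74.1
tool shift mm [39.7 -1.  -0.3]
```

View pics/s19.png

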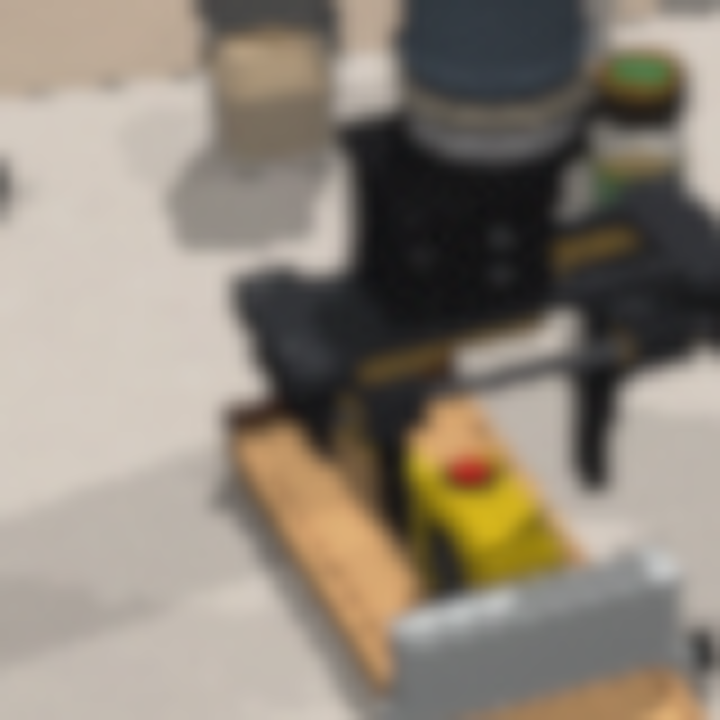

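>>> send_rows(commands=[[0.01,-0.0005,0,0],[0.01,-0.0005,0,0],[0.005,0,0,0],[0,0,0,0],[0,0,0,0]])

```text
t: 25.32
eef_pos: [616.0, 22.4, 28.1]
eef_rot: [1.073, 1.29, -1.073]
ft_force: [0.2, 0.4, -0.3]
opening: 73.9
```

Run:
```python
from h import *
np.set_printoptions(precision=1,suppress=True)
im,d=viewer.camera('side'); crop(im,210,120,290,200,9,'s20.png')
plan([616.4,22.7,14])
```

```text
t 25.38 pos [616.1  22.4  28.3] yawY 10.53 F [ 0.1 -0.3 -1. ] open 74.2
tool shift mm [14.3  0.4 -0.2]
```

View pics/s20.png

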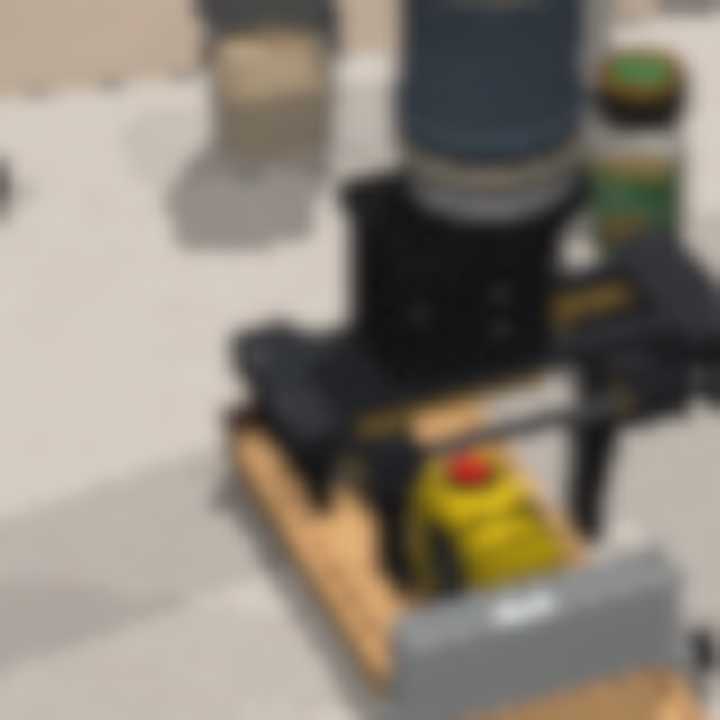

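>>> send_rows(commands=[[0.005,0,0,0],[0.003,0,0,0],[0,0,0,0]])

```text
t: 25.75
eef_pos: [615.5, 22.5, 19.6]
eef_rot: [1.072, 1.291, -1.073]
ft_force: [-0.0, -0.6, 0.4]
opening: 73.6
```

>>> send_rows(commands=[[0,0,0,0],[0,0,0,0],[0,0,0,0],[0,0,0,0],[0,0,0,0],[0,0,0,0]], fingers=-1, grip_force=35)

```text
t: 26.5
eef_pos: [616.9, 22.6, 20.4]
eef_rot: [1.074, 1.289, -1.071]
ft_force: [2.8, 0.1, -0.5]
opening: 39.7
```

Run:
```python
from h import *
np.set_printoptions(precision=1,suppress=True)
im,d=viewer.camera('side'); crop(im,210,120,290,200,9,'s21.png')
plan([616.4,22.7,14])
```

```text
t 26.55 pos [616.9  22.6  20.4] yawY 10.53 F [ 2.8  0.  -1.5] open 39.9
tool shift mm [ 6.4 -0.5 -0.2]
```

View pics/s21.png

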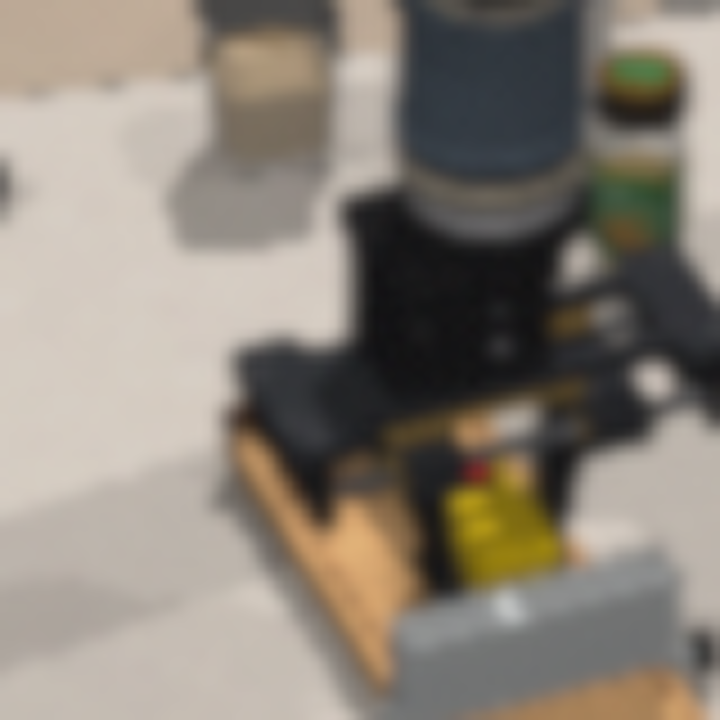

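>>> send_rows(commands=[[-0.001,0,-0.002,0],[-0.001,0,-0.002,0],[-0.008,0,0,0],[-0.015,0,0,0],[-0.025,0,0,0],[-0.025,0,0,0],[0,0,0,0],[0,0,0,0],[0,0,0,0]])

```text
t: 27.68
eef_pos: [613.9, 26.4, 93.7]
eef_rot: [1.071, 1.293, -1.075]
ft_force: [0.4, -0.1, -6.1]
opening: 39.5
```

Run:
```python
from h import *
np.set_printoptions(precision=1,suppress=True)
im,d=viewer.camera('side'); crop(im,210,120,290,200,9,'s22.png')
im,d=viewer.camera('top'); crop(im,170,120,280,210,7,'t22.png')
plan([466.7,-215,95])
```

```text
t 27.77 pos [614.3  26.4  93.9] yawY 10.54 F [ 0.2  0.  -7.4] open 39.5
tool shift mm [  -0.7 -189.2  210.3]
```

View pics/s22.png

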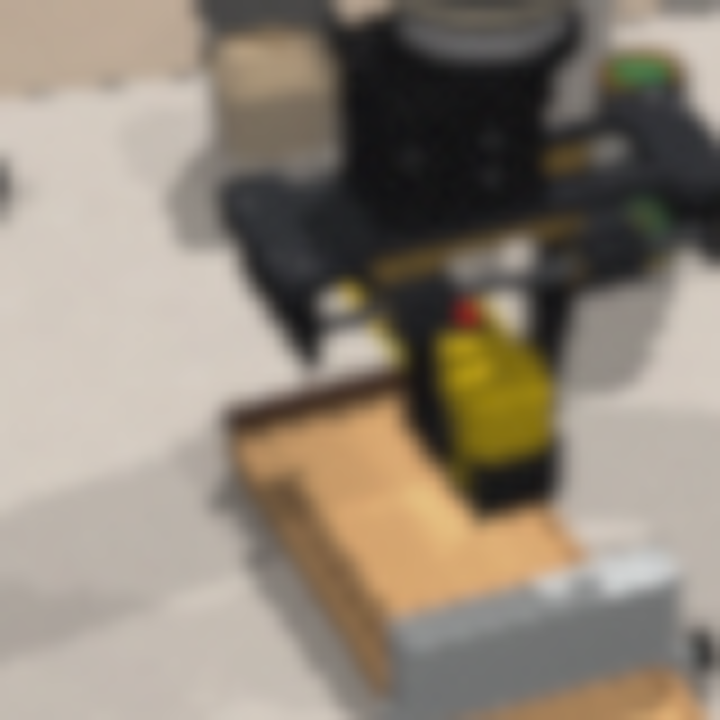

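View pics/t22.png

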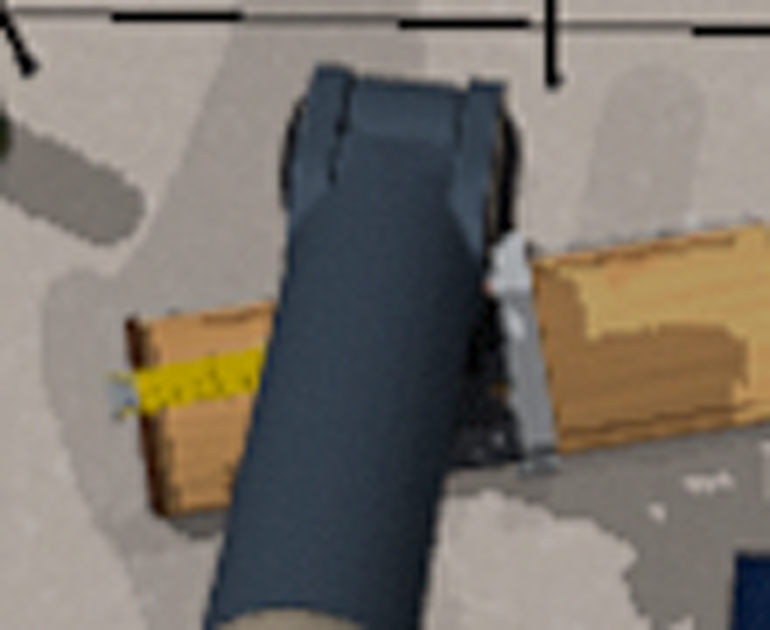

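>>> send_rows(commands=[[0,-0.02,0.022,0],[0,-0.028,0.031,0],[0,-0.028,0.031,0],[0,-0.028,0.031,0],[0,-0.028,0.031,0],[0,-0.028,0.031,0],[0,-0.018,0.021,0],[0,-0.011,0.0125,0],[0,0,0,0],[0,0,0,0]])

```text
t: 29.02
eef_pos: [468.7, -213.6, 94.9]
eef_rot: [1.072, 1.292, -1.07]
ft_force: [-0.3, 0.3, -7.5]
opening: 40.3
```

>>> send_rows(commands=[[0.02,0,0,0],[0.02,0,0,0],[0.015,0,0,0],[0,0,0,0],[0,0,0,0],[0,0,0,0]])

```text
t: 29.78
eef_pos: [468.4, -215.3, 40.7]
eef_rot: [1.073, 1.289, -1.072]
ft_force: [0.4, 0.4, -7.1]
opening: 39.6
```

Run:
```python
from h import *
np.set_printoptions(precision=1,suppress=True)
im,d=viewer.camera('side'); crop(im,190,170,290,280,7,'s23.png')
im,d=viewer.camera('top'); crop(im,210,150,350,250,5,'t23.png')
plan([466.7,-215,9.4])
```

```text
t 29.88 pos [ 468.2 -215.2   40.6] yawY 10.53 F [-0.9 -0.4 -6.3] open 39.9
tool shift mm [31.2 -1.4 -0.5]
```

View pics/s23.png

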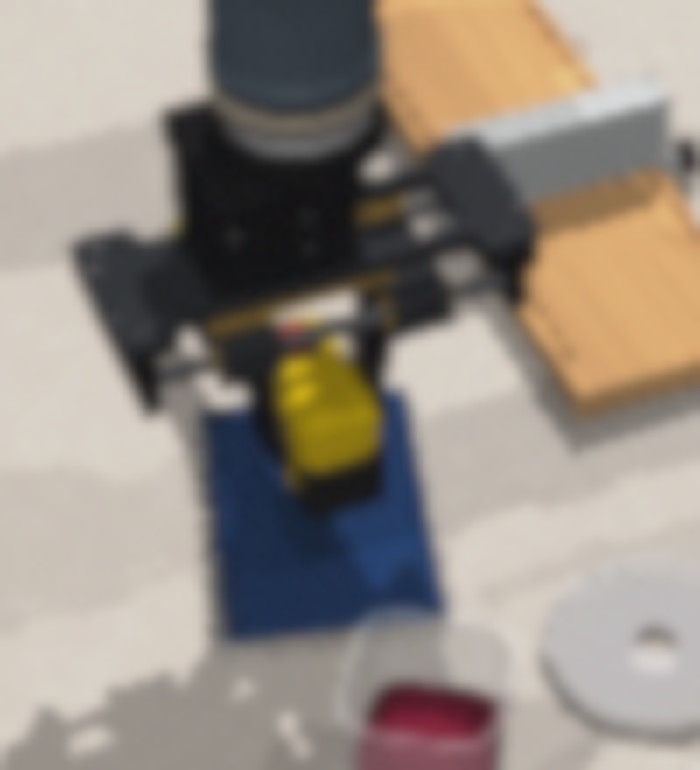

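View pics/t23.png

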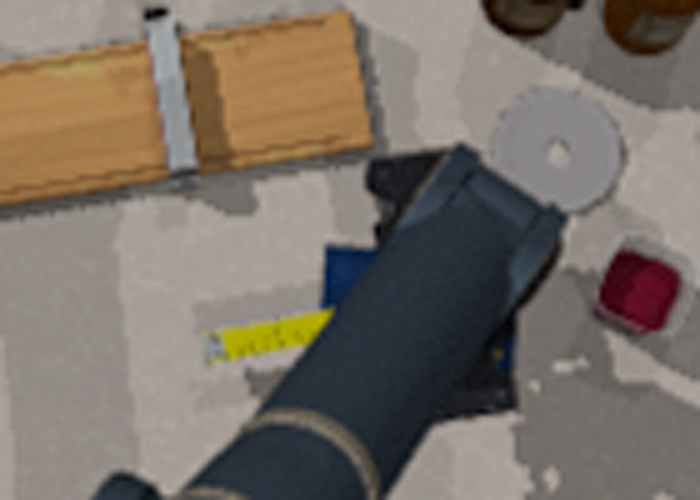

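>>> send_rows(commands=[[0.01,-0.0014,0,0],[0.01,0,0,0],[0.006,0,0,0],[0.003,0,0,0],[0,0,0,0],[0,0,0,0],[0,0,0,0]])

```text
t: 30.75
eef_pos: [466.6, -215.4, 11.3]
eef_rot: [1.073, 1.29, -1.072]
ft_force: [-0.3, -0.9, -7.1]
opening: 39.9
```

>>> send_rows(commands=[[0.001,0,0,0],[0.001,0,0,0],[0,0,0,0],[0,0,0,0]])

```text
t: 31.25
eef_pos: [466.4, -215.4, 9.1]
eef_rot: [1.073, 1.29, -1.073]
ft_force: [0.5, -0.1, -4.8]
opening: 40.0
```

>>> send_rows(commands=[[0.001,0,0,0],[0,0,0,0],[0,0,0,0]])

```text
t: 31.62
eef_pos: [466.4, -215.4, 9.0]
eef_rot: [1.073, 1.291, -1.072]
ft_force: [-1.9, 1.8, 5.1]
opening: 39.7
```

>>> send_rows(commands=[[-0.0008,0,0,0],[0,0,0,0],[0,0,0,0]])

```text
t: 32.0
eef_pos: [466.4, -215.5, 9.0]
eef_rot: [1.073, 1.29, -1.073]
ft_force: [-1.1, 0.3, 0.8]
opening: 40.0
```

>>> send_rows(commands=[[0,0,0,0],[0,0,0,0],[0,0,0,0],[0,0,0,0],[0,0,0,0],[0,0,0,0]], fingers=0.7)

```text
t: 32.75
eef_pos: [466.4, -215.4, 8.8]
eef_rot: [1.073, 1.291, -1.073]
ft_force: [0.8, 0.2, -0.0]
opening: 73.9
```

>>> send_rows(commands=[[-0.01,0,0,0],[-0.02,0,0,0],[-0.03,0,0,0],[-0.04,0,0,0],[-0.04,0,0,0],[-0.04,0,0,0],[0,0,0.06,0],[0,0,0.06,0],[0,0,0,0],[0,0,0,0]])

```text
t: 34.0
eef_pos: [488.0, -332.7, 188.8]
eef_rot: [1.073, 1.292, -1.073]
ft_force: [-0.3, 0.3, 0.2]
opening: 74.1
```

Run:
```python
from h import *
np.set_printoptions(precision=1,suppress=True)
im,d=viewer.camera('side'); crop(im,190,170,290,280,7,'s24.png')
im,d=viewer.camera('top'); crop(im,210,150,350,250,5,'t24.png')
plan([466.7,-215,9.4])
```

```text
t 34.1 pos [ 488.4 -331.5  188.8] yawY 10.65 F [-0.8  0.  -0.5] open 73.7
tool shift mm [ 179.6    0.1 -118.3]
```

View pics/s24.png

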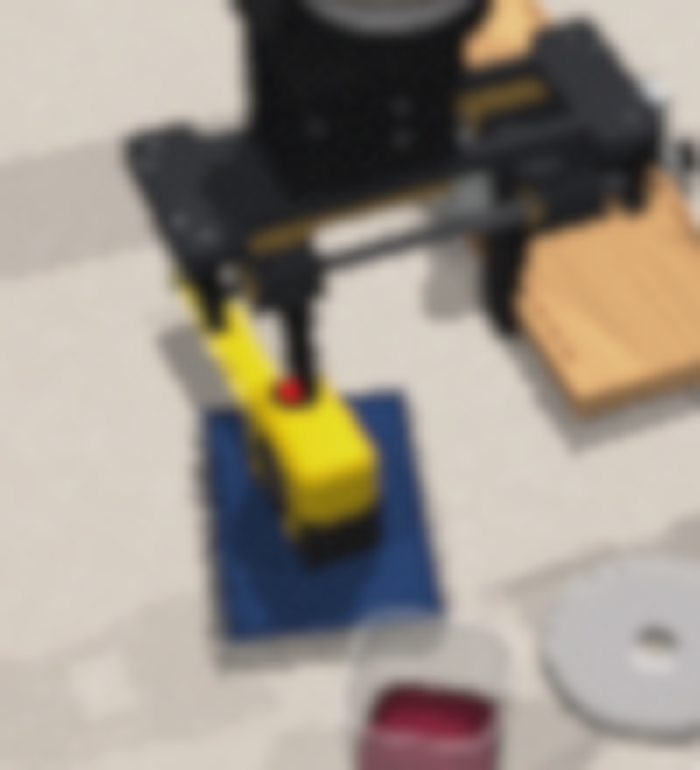

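View pics/t24.png

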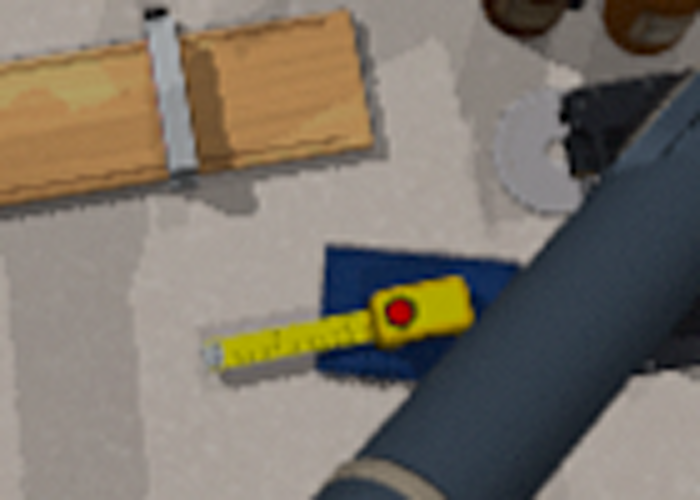

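Run:
```python
from h import *
np.set_printoptions(precision=1,suppress=True)
t=lambda x,y:(210-.5+(x+.5)/5,150-.5+(y+.5)/5)
hk=atz('top',t(206,353),27);b=atz('top',t(400,312),73.5)
print(hk,b,'hook-centre',np.linalg.norm((hk-b)[:2])+18,'centre',b[:2]-18*(hk-b)[:2]/np.linalg.norm((hk-b)[:2]))
im,d=viewer.camera('top');P=cloud('top',d);u,v=np.round(t(400,312)).astype(int)
print(P[v-1:v+2,u-1:u+2,2], P[v-1:v+2,u+8:u+12,2])
im,d=viewer.camera('side');Q=cloud('side',d);m=(im[...,0]>120)&(im[...,1]<80)&(im[...,2]<80);m[:210]=0;m[240:]=0;m[:,:220]=0;m[:,245:]=0
print(m.sum(),np.median(Q[m],0)); plan([0,0,0])
```

```text
[434.  -54.3  27. ] [ 462.2 -196.2   73.5] hook-centre 162.63616333627618 centre [ 465.7 -213.9]
[[  72.6   70.1   71.5]
 [  71.7 1885.1   68.8]
 [  70.6   71.5   69.7]] [[66.7 59.7 71.  64.7]
 [76.7 69.4 66.1 63.7]
 [60.1 70.2 76.7 66.1]]
9 [ 459.9 -199.9   73. ]
t 34.2 pos [ 488.6 -331.7  188.9] yawY 10.66 F [ 0.1 -0.2 -0.7] open 73.7
tool shift mm [ 189.1 -418.9 -416.2]
```

Run:
```python
from h import *
print(job.job_done())
```

```text
the job is handed in; nothing more can be done
None
```

I hooked the tape over the lip, drew the case back to the aluminium stop and released it there. I then pressed the red button fully down, carried the locked tape to the blue pad and stood it there upright. I handed the job in at about 34 s of the 72 s allowed; it reported no verdict.

**Last checks**
- **Position:** the camera puts the case centre at about (466, −214). The pad's middle measured (467, −215).
- **Lock:** the button top is at about 73 mm on the pad. It would be about 73.5 mm fully down and 78.5 mm up. A close side picture on the board also showed it down.
- **Length held:** about 97–100 mm of tape is out, from the distance between hook and button in the top picture. The limit is 90 mm.
- **Stop contact:** when I backed the case up, its position stopped changing while the force rose to about 8 N. The hook was still on the lip in the pictures before and after pressing.
- **Clearance:** the gripper is open and raised clear of the tape. I did not measure the jug, tub, jar or steel measure again at the end, but the arm's path went nowhere near touching them.

**What disagreed**
- **Fingertip height:** the fingertips really stood about 37 mm higher than the reported TCP and tool description implied. The depth pictures and the height where the press bottomed out both showed this. So the first grasp held only the top few millimetres of the case, though it did not slip. I took the second grasp lower to allow for it.
- **Press force:** the button press peaked at about 39 N, with the fingers, because it hit its end stop abruptly. That is much more than the 4–5 N it needed.

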